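Load the exposure carousel

ROBOT

A 6-joint arm with a two-finger parallel gripper is mounted at the origin on a cart in front of the work surface, level with it; the furniture and walls round the work are solid. World frame = base frame: x ahead of the robot, y to its left, z up, the work surface at z = 0. Lengths are in m, angles in degrees, forces in N, time in s.
With the tool pointing down it reaches from about 0.35 to 0.975 m from the base axis. Payload 4.9 kg.
Tool frame: the origin (TCP) lies between the finger pads, 19 mm behind the fingertips; this is the grasp point; z points along the fingers, y is the line along which they close (so a half turn about z gives the same grasp; the last joint's range is limited). The gripper opens to 85 mm and grips with 20 to 120 N. Pads are 22 mm wide; open, the fingers measure 114 mm over their backs; the gripper's body (76 mm by 85 mm) begins 54 mm behind the grasp point. The pads swing forward as they close: fully open they stand 13 mm farther back than shut.
Start: joints at [-72.536, 3.019, 92.412, -0, 84.569, -6.818], TCP at [0.257, -0.57, 0.25] pointing down, gripper open.
Joint ranges: [-172.51, 172.51], [-57.92, 126.97], [3.15, 148.05], [-58.71, 238.71], [5.1, 150.11], [-179.66, 179.66]. Speed limits (degrees/s): [147.25, 147.25, 180, 180, 180, 180].

INTERFACE

Orientations are given as a 3x3 rotation matrix whose columns are the frame's x, y, z axes.
In Python, from station import manip gives the robot as it stands.
- The arm moves only by the tool send_rows, never from a script. Its argument "targets" is a list of rows, each an object with "gripper": the finger opening in mm, from 0 to 85.4; "dp": the shift along the tool's x, y, z in a scale on which 1.0 is 500 mm, a list of three; "turn": the turn, a rotation vector about the tool's x, y, z in shares of 120 degrees (1.0 is 120 degrees), a list of three. In form: [{"gripper": gripper, "dp": [x, y, z], "turn": [rx, ry, rz]}, ...]. A call has 1 to 10 rows; each row is the pose to reach, as a shift and turn from the pose commanded when the call began, along the tool's axes at that moment; what a row does not reach only later rows make up. A row lasts 1/8 s, in which the tool goes at most 62.5 mm and 10.7 degrees, less where a joint would pass 70% of its speed; a pose out of reach is approached as far as the arm can. A shift or turn number past 1, either way, is cut back to 1. A call with a gripper value outside its range is refused whole. The fingers move at their own pace and stop on an object; "grip_force" is the grip in N (left out, the last holds). Time passes only in rows, so rows that repeat a pose let the fingers close. It gives the time, the measured TCP pose, the force, the opening and the grip force at its end, in the units of the state.
- manip.state(): the state, without advancing time (a new reading comes with each control period).
- manip.capture(name): name is "scene" or "side" or "wrist"; returns a dict with "frame" (384x512x3 uint8, red, green, blue), "camera_matrix" (3x3 intrinsics, pixels), "k1" (the pictures are not rectified: a ray, as slopes to the right and down, at radius r is drawn at 1 + k1 r^2 times it, then the intrinsics apply), "eye" and "orientation" of the camera in the world; the wrist camera has in their place "T_tool_cam" (4x4, takes a point from camera to tool coordinates, whose origin is the TCP and whose axes are the flange's). Camera axes: x right, y down, z forward; pixel columns grow to the right and rows downward; lengths in m; the calibration is good to about 2 mm. A picture is of the moment at which its call begins: read the wrist's pose just before it. There is no depth.
- manip.close_job(): hands the job in; it is judged then, once.
The state is a dict: "t": time; "qpos": joint angles; "qvel": joint speeds; "joint_efforts": joint torques, N m; "ee_pos": TCP position; "tcp_rot": TCP orientation; "contact_force": force on the tool from outside, world axes, zero at the start; "wrist_torque": the same for the moment, N m; "finger_gap": opening from 0.0 (shut) to 1.0 (fully open); "gripper_force": force on a finger pad.
Only numpy, scipy, OpenCV 4.12 (cv2) and the standard library are available. Lean on these libraries where they do the work, as an engineer would, in place of code of your own. Each camera call takes 0.05 s, during which the arm holds its last target. There are 200 camera calls.

TASK

Set up the exposure carousel: turn the head so that its four holes match the studs of the stand and lower it until it lies flush, and put every tube from the bench rack into the two tube holders, at least one in each, before the holder is hung. Then hang the holders on opposite hooks of the head, rod through the window, and before letting go of each one tug it down gently, with about 5 N, to make sure it is held. With both hanging, press the lamp's start button fully down and let it go; do not disturb the bottle and the timer.

Things in the scene. Friction and masses are not known exactly. Their poses are not given: they have to be found in the camera images.
- stand: Exposure carousel stand, fixed: round steel drip dish, radius 106 mm, 14 mm high; light column 44 mm thick; on top a dark round seat 108 mm wide, its face 150 mm above the bench, with four upright 8 mm studs that stand 24 mm above it (tips tapered), at (+-32, +-32) mm in the stand's own x and y. Origin: centre of the dish's underside, on the bench; z up.
- start_button (a joint): travel of the lamp start button, 0 at rest to 0.006 m fully pressed; a spring returns it, fully down takes 5 N
- start_button_top (a point): middle of the top of the start button, a white 26 mm push button that faces up on the black switch box (58 x 60 x 30 mm) at the dish's edge, at (-106, -106) mm in the stand's frame; its top 52 mm above the bench; press it straight down
- head: Carousel head, loose, about 0.8 kg: steel plate 100 x 100 x 10 mm with four 11 mm through holes at (+-32, +-32) mm, so it fits the studs in any of four quarter turns; a hook of 7 mm rod runs out from the middle of each side (see hook_0 to hook_3), a bar handle stands on top (see head_handle). Origin: centre of the plate's underside; z up.
- head_handle (a point): middle of the head's black bar handle, 41 mm above the head's underside: a square bar 72 mm long along the head's x, 14 mm wide and 14 mm high, on two thin posts; 24 mm free under it. Pinch it across the head's y.
- hook_0 (a point): where a holder's apex rests on the hook on the head's +x side: top of the rod, 72 mm out from the head's centre, 8.5 mm above its underside. The level rod runs straight out from the plate (edge at 50 mm) to 84 mm, then turns up; its tip ends 91 mm out, 8 mm above this point. Axes as the head's.
- hook_1 (a point): where a holder's apex rests on the hook on the head's +y side: top of the rod, 72 mm out from the head's centre, 8.5 mm above its underside. The level rod runs straight out from the plate (edge at 50 mm) to 84 mm, then turns up; its tip ends 91 mm out, 8 mm above this point. Axes as the head's.
- hook_2 (a point): where a holder's apex rests on the hook on the head's -x side: top of the rod, 72 mm out from the head's centre, 8.5 mm above its underside. The level rod runs straight out from the plate (edge at 50 mm) to 84 mm, then turns up; its tip ends 91 mm out, 8 mm above this point. Axes as the head's.
- hook_3 (a point): where a holder's apex rests on the hook on the head's -y side: top of the rod, 72 mm out from the head's centre, 8.5 mm above its underside. The level rod runs straight out from the plate (edge at 50 mm) to 84 mm, then turns up; its tip ends 91 mm out, 8 mm above this point. Axes as the head's.
- holder_a: Tube holder, loose, about 0.15 kg (two alike), 156 mm high: aluminium base 50 (x) x 104 (y) x 4 mm; guide plates 34 x 104 mm at 26 to 30 and 72 to 76 mm height, each with two square 19 mm holes at y = -36 and +36 mm; between these two straps at y = -19 and +19 mm carry a black lug over an open window for the hook (see its apex). Origin: centre of the base's underside; z up.
- holder_b: Tube holder, loose, about 0.15 kg (two alike), 156 mm high: aluminium base 50 (x) x 104 (y) x 4 mm; guide plates 34 x 104 mm at 26 to 30 and 72 to 76 mm height, each with two square 19 mm holes at y = -36 and +36 mm; between these two straps at y = -19 and +19 mm carry a black lug over an open window for the hook (see its apex). Origin: centre of the base's underside; z up.
- holder_a_apex (a point): top of the holder's window, 112 mm above its underside; rests on the hook rod. Window open right through along x, 34 mm wide in y, 76 to 112 mm high; its top is an inverted V that slopes down to 102 mm at the sides; above it the lug to pinch, up to 156 mm: 12 mm thick in x (pinch across x, TCP about 149 mm up), 32 mm wide in y. Axes as the holder's.
- holder_b_apex (a point): top of the holder's window, 112 mm above its underside; rests on the hook rod. Window open right through along x, 34 mm wide in y, 76 to 112 mm high; its top is an inverted V that slopes down to 102 mm at the sides; above it the lug to pinch, up to 156 mm: 12 mm thick in x (pinch across x, TCP about 149 mm up), 32 mm wide in y. Axes as the holder's.
- holder_a_seat0 (a point): where a tube's foot stands on the holder's base under the holes at y = -36 mm, 4 mm above the underside
- holder_a_seat1 (a point): where a tube's foot stands on the holder's base under the holes at y = +36 mm, 4 mm above the underside
- holder_b_seat0 (a point): where a tube's foot stands on the holder's base under the holes at y = -36 mm, 4 mm above the underside
- holder_b_seat1 (a point): where a tube's foot stands on the holder's base under the holes at y = +36 mm, 4 mm above the underside
- tube_rack: White bench rack for tubes, 75 x 150 x 65 mm, loose; two rows of square 18 mm holes at x = -18, +18 and y = -54, -18, +18, +54 mm; tubes stand on its bottom plate, 3 mm above its underside. No two tubes are in one column or next to each other along x. Origin: centre of its underside; z up.
- tube_1: Sample tube, 20 g, with tapered foot and screw cap, 117 mm high, body 16 mm thick, cap 20 mm wide at 104 to 117 mm; may be absent; stands in the bench rack at the start. Origin: the tip of its foot; z toward the cap.
- tube_2: Sample tube, 20 g, with tapered foot and screw cap, 117 mm high, body 16 mm thick, cap 20 mm wide at 104 to 117 mm; may be absent; stands in the bench rack at the start. Origin: the tip of its foot; z toward the cap.
- tube_3: Sample tube, 20 g, with tapered foot and screw cap, 117 mm high, body 16 mm thick, cap 20 mm wide at 104 to 117 mm; may be absent; stands in the bench rack at the start. Origin: the tip of its foot; z toward the cap.
- tube_4: Sample tube, 20 g, with tapered foot and screw cap, 117 mm high, body 16 mm thick, cap 20 mm wide at 104 to 117 mm; may be absent; stands in the bench rack at the start. Origin: the tip of its foot; z toward the cap.
- amber_bottle: amber reagent bottle, 52 x 52 x 108 mm, a bystander; origin centre of underside
- timer: bench timer, 64 x 62 x 15 mm, a bystander; origin centre of underside

How it is judged (in metres and radians):
On the way, in this order (a step that is already met when the one before it is completed fails the run):
1. the head lies flush on the stand's seat with the studs through its holes (z of head in the frame of stand below 0.153 m and horizontal distance between head and stand below 0.004 m and angle between head's own z axis and vertical below 0.04 rad), for 0.2 s.
2. a holder with a tube in it is on a hook and is tugged down by the fingers, more than 4 N on the hook in all ((((distance between holder_a_apex and hook_0 below 0.012 m or distance between holder_a_apex and hook_1 below 0.012 m or distance between holder_a_apex and hook_2 below 0.012 m or distance between holder_a_apex and hook_3 below 0.012 m) and contact force between holder_a and head above 0.5 N and height (world z) of holder_a above 0.03 m and angle between holder_a's own z axis and vertical below 0.2 rad and contact force between the fingers and holder_a above 1 N and contact force between holder_a and head above 4 N and (distance between any of tube_1, tube_2, tube_3, tube_4 and holder_a_seat0 below 0.012 m or distance between any of tube_1, tube_2, tube_3, tube_4 and holder_a_seat1 below 0.012 m)) or ((distance between holder_b_apex and hook_0 below 0.012 m or distance between holder_b_apex and hook_1 below 0.012 m or distance between holder_b_apex and hook_2 below 0.012 m or distance between holder_b_apex and hook_3 below 0.012 m) and contact force between holder_b and head above 0.5 N and height (world z) of holder_b above 0.03 m and angle between holder_b's own z axis and vertical below 0.2 rad and contact force between the fingers and holder_b above 1 N and contact force between holder_b and head above 4 N and (distance between any of tube_1, tube_2, tube_3, tube_4 and holder_b_seat0 below 0.012 m or distance between any of tube_1, tube_2, tube_3, tube_4 and holder_b_seat1 below 0.012 m)))), for 0.2 s.
3. with that holder let go and hanging, the other one, with a tube in it and opposite, is on its hook and is tugged down in the same way ((((distance between holder_a_apex and hook_0 below 0.012 m or distance between holder_a_apex and hook_1 below 0.012 m or distance between holder_a_apex and hook_2 below 0.012 m or distance between holder_a_apex and hook_3 below 0.012 m) and contact force between each of holder_a, holder_b and head above 0.5 N and height (world z) of each of holder_a, holder_b above 0.03 m and angle between each of holder_a, holder_b's own z axis and vertical below 0.2 rad and contact force between the fingers and holder_a below 0.1 N and (distance between holder_b_apex and hook_0 below 0.012 m or distance between holder_b_apex and hook_1 below 0.012 m or distance between holder_b_apex and hook_2 below 0.012 m or distance between holder_b_apex and hook_3 below 0.012 m) and contact force between the fingers and holder_b above 1 N and contact force between holder_b and head above 4 N and (distance between any of tube_1, tube_2, tube_3, tube_4 and holder_b_seat0 below 0.012 m or distance between any of tube_1, tube_2, tube_3, tube_4 and holder_b_seat1 below 0.012 m)) or ((distance between holder_b_apex and hook_0 below 0.012 m or distance between holder_b_apex and hook_1 below 0.012 m or distance between holder_b_apex and hook_2 below 0.012 m or distance between holder_b_apex and hook_3 below 0.012 m) and contact force between each of holder_b, holder_a and head above 0.5 N and height (world z) of each of holder_b, holder_a above 0.03 m and angle between each of holder_b, holder_a's own z axis and vertical below 0.2 rad and contact force between the fingers and holder_b below 0.1 N and (distance between holder_a_apex and hook_0 below 0.012 m or distance between holder_a_apex and hook_1 below 0.012 m or distance between holder_a_apex and hook_2 below 0.012 m or distance between holder_a_apex and hook_3 below 0.012 m) and contact force between the fingers and holder_a above 1 N and contact force between holder_a and head above 4 N and (distance between any of tube_1, tube_2, tube_3, tube_4 and holder_a_seat0 below 0.012 m or distance between any of tube_1, tube_2, tube_3, tube_4 and holder_a_seat1 below 0.012 m))) and horizontal distance between holder_a_apex and holder_b_apex above 0.13 m), for 0.2 s.
4. with both holders let go and hanging, the start button is pressed down ((distance between holder_a_apex and hook_0 below 0.012 m or distance between holder_a_apex and hook_1 below 0.012 m or distance between holder_a_apex and hook_2 below 0.012 m or distance between holder_a_apex and hook_3 below 0.012 m) and contact force between each of holder_a, holder_b and head above 0.5 N and height (world z) of each of holder_a, holder_b above 0.03 m and angle between each of holder_a, holder_b's own z axis and vertical below 0.2 rad and contact force between the fingers and holder_a below 0.1 N and (distance between holder_b_apex and hook_0 below 0.012 m or distance between holder_b_apex and hook_1 below 0.012 m or distance between holder_b_apex and hook_2 below 0.012 m or distance between holder_b_apex and hook_3 below 0.012 m) and contact force between the fingers and holder_b below 0.1 N and value of joint start_button above 0.0045 m), for 0.1 s.
At the end, for the whole second after the job is handed in: Head flush on the seat (3 mm, centred within 4 mm); every tube in a holder hole (foot within 12 mm of its seat, tilt under 0.3 rad), at least one per holder; holders at rest on opposite hooks (apex within 12 mm of the hook point, tilt under 0.2 rad), off the bench and let go (all of step 1 and (distance between tube_1 and holder_a_seat0 below 0.012 m or distance between tube_1 and holder_a_seat1 below 0.012 m or distance between tube_1 and holder_b_seat0 below 0.012 m or distance between tube_1 and holder_b_seat1 below 0.012 m) and angle between each of tube_1, tube_2, tube_3, tube_4's own z axis and vertical below 0.3 rad and (distance between tube_2 and holder_a_seat0 below 0.012 m or distance between tube_2 and holder_a_seat1 below 0.012 m or distance between tube_2 and holder_b_seat0 below 0.012 m or distance between tube_2 and holder_b_seat1 below 0.012 m) and (distance between tube_3 and holder_a_seat0 below 0.012 m or distance between tube_3 and holder_a_seat1 below 0.012 m or distance between tube_3 and holder_b_seat0 below 0.012 m or distance between tube_3 and holder_b_seat1 below 0.012 m) and (distance between tube_4 and holder_a_seat0 below 0.012 m or distance between tube_4 and holder_a_seat1 below 0.012 m or distance between tube_4 and holder_b_seat0 below 0.012 m or distance between tube_4 and holder_b_seat1 below 0.012 m) and (distance between any of tube_1, tube_2, tube_3, tube_4 and holder_a_seat0 below 0.012 m or distance between any of tube_1, tube_2, tube_3, tube_4 and holder_a_seat1 below 0.012 m) and (distance between any of tube_1, tube_2, tube_3, tube_4 and holder_b_seat0 below 0.012 m or distance between any of tube_1, tube_2, tube_3, tube_4 and holder_b_seat1 below 0.012 m) and (distance between holder_a_apex and hook_0 below 0.012 m or distance between holder_a_apex and hook_1 below 0.012 m or distance between holder_a_apex and hook_2 below 0.012 m or distance between holder_a_apex and hook_3 below 0.012 m) and contact force between each of holder_a, holder_b and head above 0.5 N and height (world z) of each of holder_a, holder_b above 0.03 m and angle between each of holder_a, holder_b's own z axis and vertical below 0.2 rad and contact force between the fingers and holder_a below 0.1 N and (distance between holder_b_apex and hook_0 below 0.012 m or distance between holder_b_apex and hook_1 below 0.012 m or distance between holder_b_apex and hook_2 below 0.012 m or distance between holder_b_apex and hook_3 below 0.012 m) and contact force between the fingers and holder_b below 0.1 N and horizontal distance between holder_a_apex and holder_b_apex above 0.13 m and linear speed of each of holder_a, holder_b below 0.03 m/s); the robot touches nothing.
It fails at once if a holder is pulled down on its hook with more than 30 N (contact force between any of holder_a, holder_b and head above 30 N).
It fails at once if a tube is put into or taken from a holder that is off the bench ((contact force between the fingers and tube_1 above 0.5 N or contact force between the fingers and tube_2 above 0.5 N or contact force between the fingers and tube_3 above 0.5 N or contact force between the fingers and tube_4 above 0.5 N) and ((distance between the grasp point and holder_a_apex below 0.05 m and height (world z) of holder_a above 0.03 m) or (distance between the grasp point and holder_b_apex below 0.05 m and height (world z) of holder_b above 0.03 m))).
It fails at once if the amber bottle or the timer is moved more than 30 mm (distance of any of amber_bottle, timer from where it was at the start of the episode above 0.03 m).
Of tube_1, tube_2, tube_3, tube_4 only 2 to 4 are there at a start; the rules pass over those that are not, and their reading is None.
At some moment in a run one of head, tube_rack may be knocked a few centimetres aside while the robot is not near it.
It also fails if it takes over 208 s, if anything falls off the work surface, if the arm or the gripper's body presses on something with over 40 N, if the wrist force passes 120 N, or if a joint passes its speed limit or range.

## Working session

There is one attempt and no reset: what is moved stays moved. The work goes in short steps, Python scripts to look and compute and a tool call to move; the robot and the scene stay as the last step left them, time stands still between calls to the robot, and variables do not carry over. Pictures are saved under pics/ and viewed, at most 14 in all, crops included, and the job is handed in when it is done.

Besides the shell and the picture viewer there is one more tool, called after "Request:" by a JSON object that holds its "fn" and its "kwargs". send_rows: Moves the arm, as the interface text tells. Its arguments: {"type":"object","properties":{"targets":{"type":"array","items":{"type":"object","properties":{"gripper":{"type":"number"},"dp":{"type":"array","items":{"type":"number"}},"turn":{"type":"array","items":{"type":"number"}}}}},"grip_force":{"type":"number"}},"required":["targets"]}

```bash
ls; mkdir -p pics
python3 - <<'E'
from station import manip
import cv2,numpy as np
s=manip.state();print({k:np.round(v,3).tolist() for k,v in s.items()})
for n in ["scene","side","wrist"]:
    c=manip.capture(n);cv2.imwrite(f"pics/{n}0.png",c["frame"][:,:,::-1])
    print(n,{k:np.round(v,4).tolist() for k,v in c.items() if k!="frame"})
E
```

```text
pics
{'t': 0.0, 'qpos': [-72.535, 3.056, 92.493, 0.001, 84.571, -6.819], 'qvel': [0.025, 0.007, 0.056, 0.052, 0.136, -0.019], 'joint_efforts': [0.001, -39.369, -37.017, -0.0, 0.007, -0.0], 'ee_pos': [0.257, -0.569, 0.249], 'tcp_rot': [[0.912, 0.411, -0.001], [0.411, -0.912, 0.002], [0.0, -0.002, -1.0]], 'contact_force': [-0.039, 0.036, 0.443], 'wrist_torque': [-0.011, 0.049, 0.013], 'gripper_force': 0.0, 'finger_gap': 0.998}
scene {'camera_matrix': [[361.3738, 0.0, 254.3003], [0.0, 361.3738, 181.2811], [0.0, 0.0, 1.0]], 'k1': -0.0813, 'eye': [0.6067, -0.8828, 0.705], 'orientation': [[0.9999, 0.0104, -0.0007], [0.0063, -0.549, 0.8358], [0.0083, -0.8358, -0.549]]}
side {'camera_matrix': [[462.5383, 0.0, 259.8161], [0.0, 462.5383, 186.1735], [0.0, 0.0, 1.0]], 'k1': -0.0487, 'eye': [0.4904, -1.0692, 0.8816], 'orientation': [[0.9956, -0.0478, 0.0801], [-0.093, -0.5792, 0.8099], [0.0077, -0.8138, -0.5811]]}
wrist {'camera_matrix': [[293.6743, 0.0, 256.8252], [0.0, 293.6743, 189.3926], [0.0, 0.0, 1.0]], 'k1': -0.0695, 'T_tool_cam': [[0.0005, -0.9603, -0.2789, 0.0724], [1.0, 0.0004, 0.0004, -0.0014], [-0.0003, -0.2789, 0.9603, -0.1229], [0.0, 0.0, 0.0, 1.0]]}
```

Run:
```python
import cv2
for n in ["scene","side"]:
    a=cv2.imread(f"pics/{n}0.png"); cv2.imwrite(f"pics/{n}0b.png",cv2.resize(a,(768,576),interpolation=cv2.INTER_CUBIC))
```

```text
(no output)
```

View pics/scene0b.png

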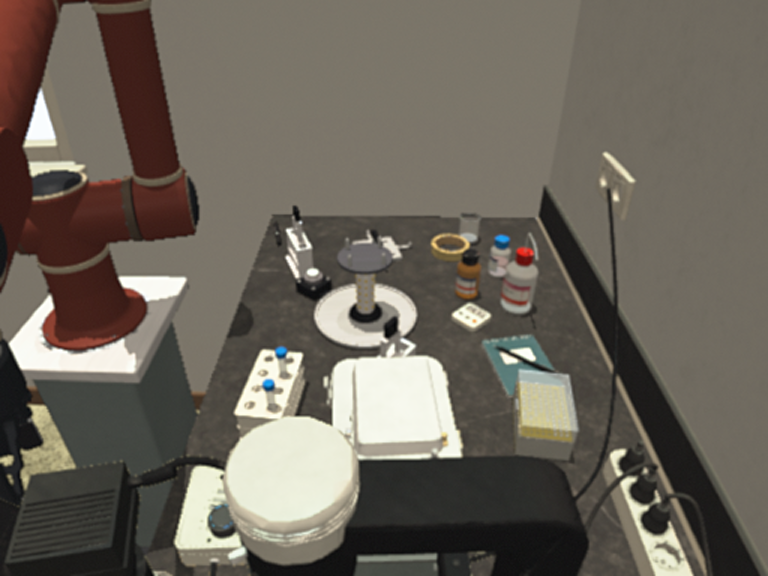

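View pics/side0b.png

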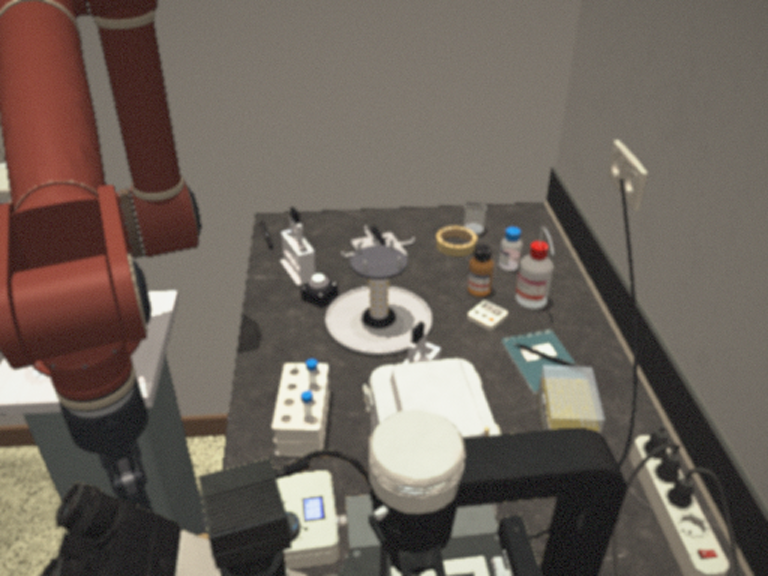

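Scene: holder one at upper left (side px ~(295,250)/1.5), holder two behind a white box (~(422,340)), head behind the stand (~(378,240)), rack with two tubes (~(308,365),(307,397)), timer (488,313), amber bottle (480,270).

```bash
cat > h.py <<'E'
import numpy as np, cv2
from station import manip
def cap(n,name):
    s=manip.state(); c=manip.capture(n)
    if n=="wrist":
        T=np.eye(4);T[:3,:3]=s["tcp_rot"];T[:3,3]=s["ee_pos"];T=T@c["T_tool_cam"];c["eye"]=T[:3,3];c["orientation"]=T[:3,:3]
    cv2.imwrite(f"pics/{name}.png",c["frame"][:,:,::-1])
    np.savez(f"pics/{name}.npz",K=c["camera_matrix"],k1=c["k1"],eye=c["eye"],R=c["orientation"]); return c
def und(px,c):
    return cv2.undistortPoints(np.array(px,float).reshape(-1,1,2),c["K"],np.array([float(c["k1"]),0,0,0]))[:,0]
def back(name,px,z):
    c=np.load(f"pics/{name}.npz"); u=und(px,c)
    d=np.c_[u,np.ones(len(u))]@c["R"].T
    return c["eye"]+d*((z-c["eye"][2])/d[:,2])[:,None]
def proj(name,P):
    c=np.load(f"pics/{name}.npz");R=c["R"].T
    return cv2.projectPoints(np.array(P,float).reshape(-1,1,3),cv2.Rodrigues(R)[0],-R@c["eye"],c["K"],np.array([float(c["k1"]),0,0,0]))[0][:,0]
def up(name,scale=1.5,crop=None):
    a=cv2.imread(f"pics/{name}.png")
    if crop: a=a[crop[1]:crop[3],crop[0]:crop[2]]
    cv2.imwrite(f"pics/{name}_v.png",cv2.resize(a,None,fx=scale,fy=scale,interpolation=cv2.INTER_CUBIC))
def go(p,yaw,verbose=True):
    """dp/turn to reach tool-down at world p with tool x axis at yaw deg"""
    from scipy.spatial.transform import Rotation as Ro
    s=manip.state();R=np.array(s["tcp_rot"]);a=np.radians(yaw);ca,sa=np.cos(a),np.sin(a)
    T=np.array([[ca,sa,0],[sa,-ca,0],[0,0,-1.]])
    print("dp",np.round(R.T@(np.array(p)-s["ee_pos"])*1000,1),"turn",np.round(Ro.from_matrix(R.T@T).as_rotvec(degrees=True),2),"pos",np.round(s["ee_pos"],4),"yaw",np.round(np.degrees(np.arctan2(R[1,0],R[0,0])),2))
E
python3 - <<'E'
from h import *
from station import manip
cap("side","side1");cap("scene","scene1")
P=lambda n,l,z:print(n,np.round(back("side1",np.array(l)/1.5,z),3).tolist())
P("seat",[(378,261)],.15);P("dish",[(380,320)],.01);P("button",[(319,281)],.052)
P("holdA lug",[(294,215)],.15);P("holdB lug",[(419,330)],.15);P("head handle",[(375,236)],.04)
P("tubes",[(312,365),(307,397)],.12);P("rack",[(283,364),(328,364),(277,440),(326,440)],.065)
P("timer, bottle",[(488,313),(481,290)],.01);P("box",[(390,370),(465,365),(490,440)],.05)
E
```

```text
seat [[0.575, 0.011, 0.15]]
dish [[0.578, 0.008, 0.01]]
button [[0.46, 0.093, 0.052]]
holdA lug [[0.414, 0.196, 0.15]]
holdB lug [[0.626, -0.197, 0.15]]
head handle [[0.589, 0.276, 0.04]]
tubes [[0.449, -0.234, 0.12], [0.441, -0.305, 0.12]]
rack [[0.396, -0.167, 0.065], [0.473, -0.173, 0.065], [0.392, -0.339, 0.065], [0.466, -0.345, 0.065]]
timer, bottle [[0.798, 0.012, 0.01], [0.8, 0.091, 0.01]]
box [[0.58, -0.181, 0.05], [0.713, -0.18, 0.05], [0.721, -0.354, 0.05]]
```

```bash
python3 -c "
from h import *
go([.53,-.12,.40],90)"
```

```text
dp [ 433.7 -297.5 -150.2] turn [-4.000e-02 -4.000e-02 -6.572e+01] pos [ 0.2569 -0.5694  0.2494] yaw 24.28
```

```bash
python3 -c "
from h import *
def tri(a,b):
    o=[];d=[]
    for n,p in(('scene1',a),('side1',b)):
        q=back(n,[np.array(p)/1.5],0)[0];e=np.load(f'pics/{n}.npz')['eye'];o.append(e);d.append((q-e)/np.linalg.norm(q-e))
    A=np.c_[d[0],-d[1]];t=np.linalg.lstsq(A,o[1]-o[0],rcond=None)[0];print(np.round(o[0]+t[0]*d[0],3),np.round(o[1]+t[1]*d[1],3))
tri((292,465),(417,450)); tri((575,490),(600,450)); tri((75,490),(240,480));tri((440,362),(465,365))
"
```

```text
[ 0.552 -0.672  0.423] [ 0.554 -0.677  0.42 ]
[ 0.753 -0.64   0.352] [ 0.744 -0.635  0.351]
[ 0.4   -0.671  0.386] [ 0.4   -0.67   0.387]
[ 0.706 -0.207  0.082] [ 0.706 -0.21   0.078]
```

The rows are not in the units I measure in: shifts go in shares of 500 mm and turns go in shares of 120 degrees. I convert before sending: 434 mm / 500 = 0.868, -195 mm / 500 = -0.39, -65.7 degrees / 120 = -0.5475.

Request:
{"fn": "send_rows", "kwargs": {"targets": [{"gripper":85,"dp":[0.04,-0.078,-0.06],"turn":[0,0,-0.0667]},{"gripper":85,"dp":[0.082,-0.156,-0.12],"turn":[0,0,-0.1333]},{"gripper":85,"dp":[0.122,-0.234,-0.18],"turn":[0,0,-0.2]},{"gripper":85,"dp":[0.164,-0.312,-0.24],"turn":[0,0,-0.2667]},{"gripper":85,"dp":[0.204,-0.39,-0.3],"turn":[0,0,-0.3333]},{"gripper":85,"dp":[0.426,-0.458,-0.3],"turn":[0,0,-0.4083]},{"gripper":85,"dp":[0.646,-0.526,-0.3],"turn":[0,0,-0.4833]},{"gripper":85,"dp":[0.868,-0.594,-0.3],"turn":[0,0,-0.5475]},{"gripper":85,"dp":[0.868,-0.594,-0.3],"turn":[0,0,-0.5475]},{"gripper":85,"dp":[0.868,-0.594,-0.3],"turn":[0,0,-0.5475]}]}}

```text
t: 1.5
ee_pos: [0.5056, -0.1417, 0.4002]
tcp_rot: [[0.0, 1.0, 0.001], [1.0, -0.0, -0.001], [-0.001, 0.001, -1.0]]
contact_force: [0.7, -0.3, 0.3]
finger_gap: 0.997
gripper_force: 0.0
```

```bash
python3 -c "
from h import *
cap('wrist','w1');up('w1');go([.53,.22,.40],90)"
```

```text
dp [356.7  23.2   0.8] turn [ 0.14 -0.27  0.39] pos [ 0.5092 -0.1369  0.399 ] yaw 90.39
```

View pics/w1_v.png

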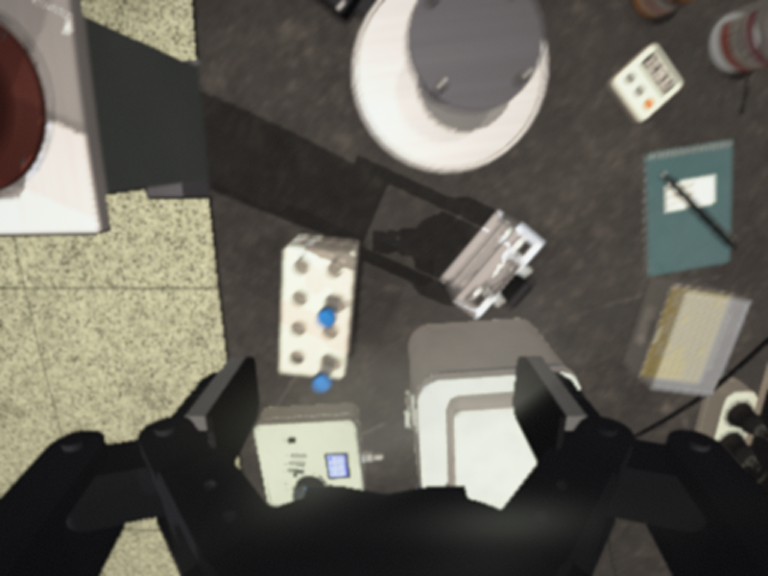

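Shows the rack with two blue caps at (326,317),(321,383) in the enlarged view, holder B tilted in plan at (495,263), the stand at the top, box below B.

Converted, 340 mm / 500 = 0.68, 300 mm / 500 = 0.6.

Request:
{"fn": "send_rows", "kwargs": {"targets": [{"gripper":85,"dp":[0.12,0.01,0],"turn":[0,0,0]},{"gripper":85,"dp":[0.24,0.02,0],"turn":[0,0,0]},{"gripper":85,"dp":[0.36,0.03,0],"turn":[0,0,0]},{"gripper":85,"dp":[0.48,0.04,0],"turn":[0,0,0]},{"gripper":85,"dp":[0.6,0.046,0],"turn":[0,0,0]},{"gripper":85,"dp":[0.68,0.046,0],"turn":[0,0,0]},{"gripper":85,"dp":[0.68,0.046,0],"turn":[0,0,0]},{"gripper":85,"dp":[0.68,0.046,0],"turn":[0,0,0]},{"gripper":85,"dp":[0.68,0.046,0],"turn":[0,0,0]}]}}

```text
t: 2.68
ee_pos: [0.5276, 0.1953, 0.4001]
tcp_rot: [[0.002, 1.0, 0.0], [1.0, -0.002, -0.0], [-0.0, 0.0, -1.0]]
contact_force: [1.3, -0.4, -0.3]
finger_gap: 1.0
gripper_force: 0.0
```

```bash
python3 -c "
from h import *
cap('wrist','w2');up('w2');go([.53,.22,.40],90)"
```

```text
dp [24.7  2.3  0.1] turn [ 0.01  0.01 -0.13] pos [0.5277 0.1953 0.4001] yaw 89.87
```

View pics/w2_v.png

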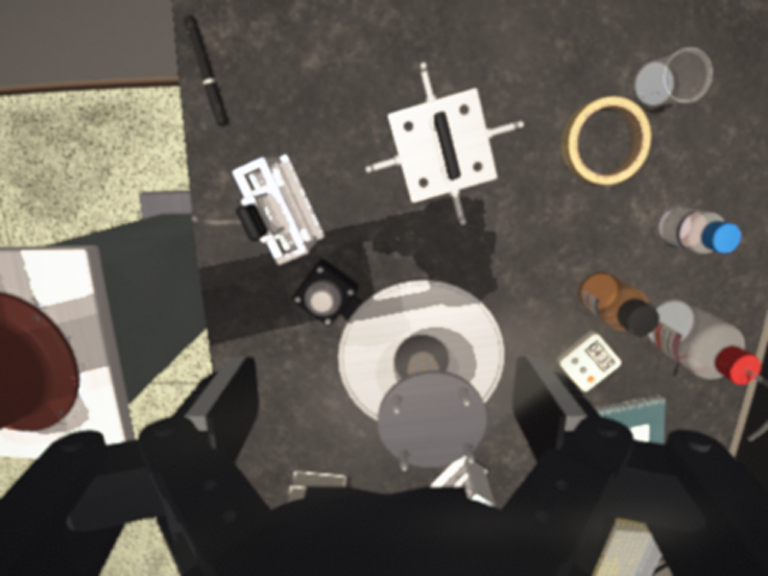

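Shows head (holes at ~(408,126),(464,109),(423,183),(478,167)), handle (437,113)–(455,178), holder A at (280,210), button (323,300), stand seat (432,418). I'll crop for precision.

```bash
python3 -c "
import cv2,numpy as np
def cr(n,x,y,w,h): return cv2.resize(cv2.imread(f'pics/{n}.png')[y:y+h,x:x+w],(w*4,h*4),interpolation=cv2.INTER_CUBIC)
a=np.hstack([cr('w2',245,240,100,75),cr('w1',285,130,100,75)])
b=np.hstack([cr('w2',145,95,100,75),cr('w1',180,155,100,75)])
cv2.imwrite('pics/m1.png',np.vstack([a,b]))"
```

```text
(no output)
```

View pics/m1.png

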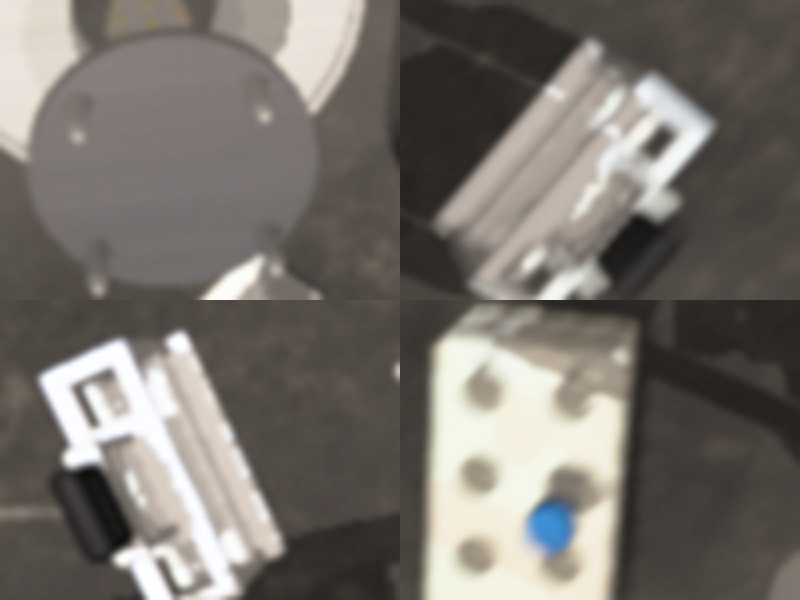

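```bash
cat >> h.py <<'E'
from scipy.optimize import least_squares
def fit(obs,p0):
    """obs: list (view,local xyz,px); pose x,y,yawdeg at z0 local frame on z given in local"""
    def f(p):
        a=np.radians(p[2]);c,s=np.cos(a),np.sin(a);r=[]
        for n,l,px in obs:
            r.append(proj(n,[[p[0]+c*l[0]-s*l[1],p[1]+s*l[0]+c*l[1],l[2]]])[0]-px)
        return np.ravel(r)
    q=least_squares(f,p0,x_scale=[.01,.01,3],loss="soft_l1");print(np.round(q.x,4),"res px",np.round(f(q.x).reshape(-1,2),1).tolist());return q.x
E
python3 - <<'E'
from h import *
st=[("w2",(sx*.032,sy*.032,.174),px) for sx,sy,px in [(-1,1,(264.5,273.8)),(1,1,(310.8,269.3)),(-1,-1,(269.5,312)),(1,-1,(313.8,307))]]
print("stand(mod90)");fit(st,[.577,.009,9])
# head: x axis along handle (up end->down end), 
V=lambda x,y:(x/1.5,y/1.5)
hd=[("w2",(sx*.032,sy*.032,.010),V(*px)) for sx,sy,px in [(-1,-1,(408,126)),(-1,1,(464,109)),(1,-1,(423,183)),(1,1,(478,167))]]
print("head mod 180");
h=fit(hd,[.58,.28,-75]); fit([("w2",(-.032,0,.048),V(438,117)),("w2",(.032,0,.048),V(454,175))],h)
print("button",back("w2",[V(323,300)],.052))
print("A");A=[("w2",(.017,.052,.076),(155,114.5)),("w2",(-.017,.052,.076),(176.25,105)),("w2",(-.025,.052,.004),(190,103.75)),("w2",(-.025,-.052,.004),(215.7,157.5))]
a=fit(A,[.41,.2,210])
print("lug",back("w2",[(145+92/4,95+215/4)],.151))
print("B");B=[("w1",(.025,.052,.004),(333.75,141.25)),("w1",(.025,-.052,.004),(295,186.25)),("w1",(.017,.052,.076),(346.25,148.75)),("w1",(-.017,.052,.076),(363.75,161.25)),("w1",(.017,-.052,.076),(303.75,202.5))]
b=fit(B,[.62,-.2,140])
print("lug",back("w1",[(285+245/4,130+255/4)],.151))
print("tubes",back("w1",[V(326,317),V(321,383)],.120))
print("rackholes",back("w1",[V(302,266),V(299,298),V(298,328),V(297,357),V(335,269)],.065))
E
```

```text
stand(mod90)
[0.5742 0.0189 6.8615] res px [[-0.2, 0.0], [0.4, -0.7], [-0.2, 0.3], [0.1, 0.4]]
head mod 180
[  0.5943   0.2789 -73.7125] res px [[0.1, 0.2], [0.0, 0.4], [0.2, -0.3], [-0.3, -0.2]]
[  0.5923   0.2782 -72.4935] res px [[-0.2, -0.9], [0.2, 1.0]]
button [[0.45870943 0.11230387 0.052     ]]
A
[  0.4156   0.2963 153.0732] res px [[-0.2, -2.0], [-0.7, 17.7], [0.7, 18.5], [0.3, -92.1]]
lug [[0.41537403 0.21407153 0.151     ]]
B
[ 5.993000e-01 -1.654000e-01  3.221828e+02] res px [[3.9, 4.5], [5.1, 3.8], [0.0, 0.3], [-33.9, -26.0], [-1.0, -2.6]]
lug [[ 0.62633025 -0.18355204  0.151     ]]
tubes [[ 0.44919085 -0.21996237  0.12      ]
 [ 0.44115927 -0.29216794  0.12      ]]
rackholes [[ 0.41782645 -0.1823614   0.065     ]
 [ 0.41262314 -0.21846146  0.065     ]
 [ 0.40950591 -0.25378304  0.065     ]
 [ 0.40625878 -0.28944455  0.065     ]
 [ 0.453198   -0.18571636  0.065     ]]
```

Run:
```python
from h import *
A=[("w2",(-.017,.052,.076),(155,114.5)),("w2",(.017,.052,.076),(176.25,105)),("w2",(.025,.052,.004),(190,103.75)),("w2",(.025,-.052,.004),(215.7,157.5)),("w2",(0,0,.156),(145+90/4,95+215/4))]
a=fit(A,[.41,.2,25])
B=[("w1",(.025,-.052,.004),(333.75,141.25)),("w1",(.025,.052,.004),(295,186.25)),("w1",(.017,-.052,.076),(346.25,148.75)),("w1",(-.017,-.052,.076),(363.75,161.25)),("w1",(.017,.052,.076),(303.75,202.5)),("w1",(0,0,.156),(285+245/4,130+255/4))]
b=fit(B,[.62,-.2,140])
r=fit([("w1",(x,y,.065),(u/1.5,v/1.5)) for x,y,u,v in [(-.018,.054,302,266),(-.018,.018,299,298),(-.018,-.018,298,328),(-.018,-.054,297,357),(.018,.054,335,269)]],[.43,-.23,0])
go([.5943,.2789,.2],-73.7)
```

```text
[ 0.414   0.2138 23.4461] res px [[0.5, -0.0], [-0.7, -0.2], [0.8, -1.0], [1.2, 0.2], [-1.7, 0.8]]
[  0.6279  -0.1866 143.8435] res px [[-2.7, -1.1], [-0.2, -0.3], [0.2, 0.1], [-1.0, 0.6], [0.6, -1.7], [2.1, 3.3]]
[ 0.4295 -0.2378 -6.0325] res px [[-0.3, -0.1], [0.5, -0.2], [0.1, 0.0], [-0.2, 0.1], [-0.1, 0.2]]
dp [ 83.8  66.4 200.1] turn [ 1.0000e-02 -2.0000e-02  1.6357e+02] pos [0.5277 0.1953 0.4001] yaw 89.87
```

```bash
python3 -c "
from h import *
go([.575,-.02,.36],96.9)"
```

```text
dp [-215.2   47.8   40.2] turn [ 0.01  0.01 -7.03] pos [0.5277 0.1953 0.4001] yaw 89.87
```

Converted, -215 mm / 500 = -0.43, -162 mm / 500 = -0.324, -7 degrees / 120 = -0.0583.

Request:
{"fn": "send_rows", "kwargs": {"targets": [{"gripper":85,"dp":[-0.108,0.024,0.02],"turn":[0,0,-0.025]},{"gripper":85,"dp":[-0.216,0.048,0.04],"turn":[0,0,-0.0583]},{"gripper":85,"dp":[-0.324,0.072,0.06],"turn":[0,0,-0.0583]},{"gripper":85,"dp":[-0.43,0.096,0.08],"turn":[0,0,-0.0583]},{"gripper":85,"dp":[-0.43,0.096,0.08],"turn":[0,0,-0.0583]},{"gripper":85,"dp":[-0.43,0.096,0.08],"turn":[0,0,-0.0583]},{"gripper":85,"dp":[-0.43,0.096,0.08],"turn":[0,0,-0.0583]},{"gripper":85,"dp":[-0.43,0.096,0.08],"turn":[0,0,-0.0583]}]}}

```text
t: 3.72
ee_pos: [0.5753, -0.0175, 0.3606]
tcp_rot: [[-0.123, 0.992, 0.001], [0.992, 0.123, -0.0], [-0.0, 0.001, -1.0]]
contact_force: [0.3, -0.1, 0.2]
finger_gap: 0.998
gripper_force: 0.0
```

```bash
python3 -c "
from h import *
cap('wrist','w3');print(proj('w3',[[.5742+.045*np.cos(a),.0189+.045*np.sin(a),.174] for a in np.radians(6.86+45+90*np.arange(4))]));
a=cv2.imread('pics/w3.png');print(a.shape);go([.594,.279,.15],106)
p=proj('w3',[[.5742,.0189,.162]])[0].astype(int);x,y=max(p[0]-100,0),max(p[1]-75,0);print(x,y)
cv2.imwrite('pics/w3_v.png',cv2.resize(a[y:y+150,x:x+200],None,fx=4,fy=4,interpolation=cv2.INTER_CUBIC))"
```

```text
[[289.99092976 109.1807356 ]
 [227.73971628 108.90048745]
 [228.99709812 169.753574  ]
 [288.03257193 169.96255216]]
(384, 512, 3)
dp [292.1  54.9 210.4] turn [ 0.04  0.01 -8.93] pos [ 0.5754 -0.0176  0.3605] yaw 97.07
158 63
```

View pics/w3_v.png

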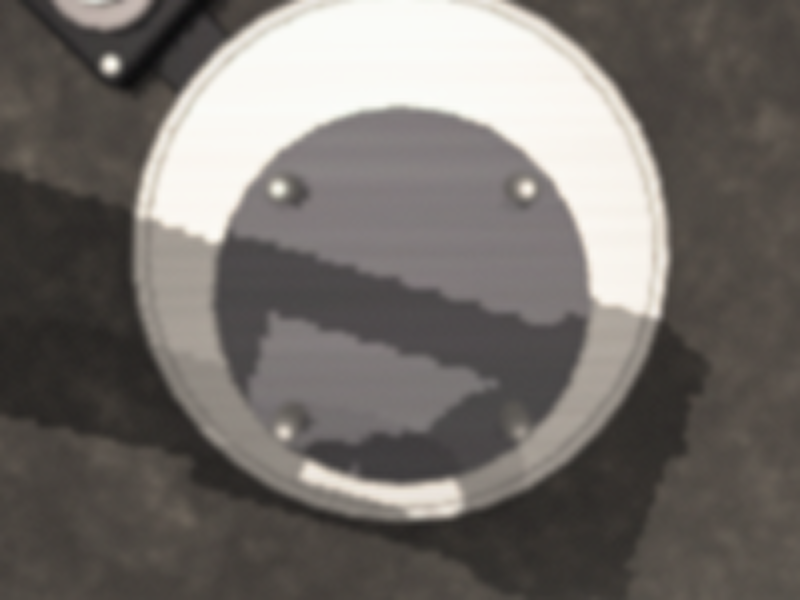

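Run:
```python
from h import *
O=[("w3",(sx*.032,sy*.032,.174),px) for sx,sy,px in [(-1,1,(228,109.75)),(1,1,(289.5,110)),(-1,-1,(229.25,170.5)),(1,-1,(287.75,170.75))]]
fit(O,[.574,.019,6.86])
go([.594,.279,.15],106.3);go([.594,.279,.041],106.3)
```

```text
[0.5742 0.018  6.8955] res px [[-0.5, -0.1], [0.6, -0.1], [-0.4, 0.2], [0.4, 0.1]]
dp [292.1  54.9 210.4] turn [ 0.04  0.01 -9.23] pos [ 0.5754 -0.0176  0.3605] yaw 97.07
dp [292.1  54.8 319.4] turn [ 0.04  0.01 -9.23] pos [ 0.5754 -0.0176  0.3605] yaw 97.07
```

Converted, 292 mm / 500 = 0.584, 170 mm / 500 = 0.34, -9.2 degrees / 120 = -0.0767.

Request:
{"fn": "send_rows", "kwargs": {"targets": [{"gripper":85,"dp":[0.1,0.02,0.04],"turn":[0,0,-0.025]},{"gripper":85,"dp":[0.21,0.04,0.1],"turn":[0,0,-0.05]},{"gripper":85,"dp":[0.31,0.06,0.16],"turn":[0,0,-0.0767]},{"gripper":85,"dp":[0.41,0.08,0.22],"turn":[0,0,-0.0767]},{"gripper":85,"dp":[0.51,0.1,0.28],"turn":[0,0,-0.0767]},{"gripper":85,"dp":[0.584,0.11,0.34],"turn":[0,0,-0.0767]},{"gripper":85,"dp":[0.584,0.11,0.34],"turn":[0,0,-0.0767]},{"gripper":85,"dp":[0.584,0.11,0.34],"turn":[0,0,-0.0767]}]}}

```text
t: 4.78
ee_pos: [0.5946, 0.2782, 0.1907]
tcp_rot: [[-0.279, 0.96, 0.001], [0.96, 0.279, -0.0], [-0.0, 0.001, -1.0]]
contact_force: [-0.1, -0.6, -0.0]
finger_gap: 0.994
gripper_force: 0.0
```

Run:
```python
from h import *
cap('wrist','w4')
a=np.radians(-73.7);R=np.array([[np.cos(a),-np.sin(a)],[np.sin(a),np.cos(a)]])
H=[np.r_[np.array([.5943,.2789])+R@[x,y],.01] for x,y in [(-.032,-.032),(-.032,.032),(.032,-.032),(.032,.032)]]
p=proj('w4',H);print(p)
im=cv2.imread('pics/w4.png');g=cv2.cvtColor(im,cv2.COLOR_BGR2GRAY)
th=(g<110).astype(np.uint8);n,l,s,c=cv2.connectedComponentsWithStats(th)
for i in range(1,n):
    if 30<s[i,4]<400: print(np.round(c[i],1),s[i])
go([.594,.279,.041],106.3)
```

```text
[[224.16235576 144.11304697]
 [286.13182836 144.03240671]
 [225.9951747  202.81720992]
 [284.58075706 202.72378658]]
[223.7 142.9] [220 139   8   9  53]
[285.4 143. ] [282 140   8   7  48]
[ 28.1 164.1] [ 18 154  21  21 299]
[508.6 174. ] [504 166   8  16  75]
[ 20.8 213.9] [ 15 193  15  37 262]
[225.7 201.2] [221 197  10   9  70]
[283.9 201.1] [279 197  10   9  69]
[  1.8 237.9] [  0 226   6  22  86]
[ 50.6 236.7] [ 42 231  18  15 186]
dp [  1.6  -1.1 150.5] turn [ 0.12  0.01 -0.13] pos [0.5951 0.2777 0.1915] yaw 106.17
```

Converted, 150 mm / 500 = 0.3, 140 mm / 500 = 0.28.

Request:
{"fn": "send_rows", "kwargs": {"targets": [{"gripper":85,"dp":[0.006,-0.002,0.1],"turn":[0,0,0]},{"gripper":85,"dp":[0.006,-0.002,0.2],"turn":[0,0,0]},{"gripper":85,"dp":[0.006,-0.002,0.28],"turn":[0,0,0]},{"gripper":85,"dp":[0.006,-0.002,0.3],"turn":[0,0,0]},{"gripper":85,"dp":[0.006,-0.002,0.3],"turn":[0,0,0]},{"gripper":8,"dp":[0.006,-0.002,0.3],"turn":[0,0,0]},{"gripper":8,"dp":[0.006,-0.002,0.3],"turn":[0,0,0]},{"gripper":8,"dp":[0.006,-0.002,0.3],"turn":[0,0,0]},{"gripper":8,"dp":[0.006,-0.002,0.3],"turn":[0,0,0]},{"gripper":8,"dp":[0.006,-0.002,0.3],"turn":[0,0,0]}], "grip_force": 80}}

```text
t: 6.08
ee_pos: [0.5926, 0.2807, 0.0407]
tcp_rot: [[-0.279, 0.96, -0.0], [0.96, 0.279, -0.0], [0.0, -0.0, -1.0]]
contact_force: [-2.9, -0.2, 5.6]
finger_gap: 0.148
gripper_force: 79.8
```

Run:
```python
from h import *
s=manip.state();print(s['finger_gap'],s['gripper_force'])
go([.594,.279,.24],106.3)
```

```text
0.14813903830671518 79.8265027999878
dp [  -2.     0.8 -199.3] turn [-0.03 -0.   -0.11] pos [0.5926 0.2807 0.0407] yaw 106.19
```

Converted, -200 mm / 500 = -0.4, -140 mm / 500 = -0.28.

Request:
{"fn": "send_rows", "kwargs": {"targets": [{"gripper":8,"dp":[0,0,-0.06],"turn":[0,0,0]},{"gripper":8,"dp":[0,0,-0.16],"turn":[0,0,0]},{"gripper":8,"dp":[0,0,-0.28],"turn":[0,0,0]},{"gripper":8,"dp":[0,0,-0.4],"turn":[0,0,0]},{"gripper":8,"dp":[0,0,-0.4],"turn":[0,0,0]},{"gripper":8,"dp":[0,0,-0.4],"turn":[0,0,0]},{"gripper":8,"dp":[0,0,-0.4],"turn":[0,0,0]}]}}

```text
t: 6.95
ee_pos: [0.5906, 0.2799, 0.2346]
tcp_rot: [[-0.279, 0.96, -0.008], [0.96, 0.279, -0.003], [-0.0, -0.008, -1.0]]
contact_force: [-1.1, -0.4, -8.0]
finger_gap: 0.144
gripper_force: 79.1
```

Run:
```python
from h import *
cap('wrist','w5')
im=cv2.imread('pics/w5.png');g=cv2.cvtColor(im,cv2.COLOR_BGR2GRAY);up('w5')
s=manip.state();R=np.array(s['tcp_rot'])
exp=proj('w5',[np.array(s['ee_pos'])+R@[x,y,.031] for x,y in [(.032,-.032),(.032,.032),(-.032,-.032),(-.032,.032)]])
print(exp,s['ee_pos'],s['contact_force'])
```

```text
[[196.10364301 182.33963642]
 [314.26420143 182.36093518]
 [202.60732533 284.27752855]
 [308.01869099 284.28640218]] [0.59090043 0.27997243 0.23522066] [-0.40194491 -0.4652462  -7.29693931]
```

View pics/w5_v.png

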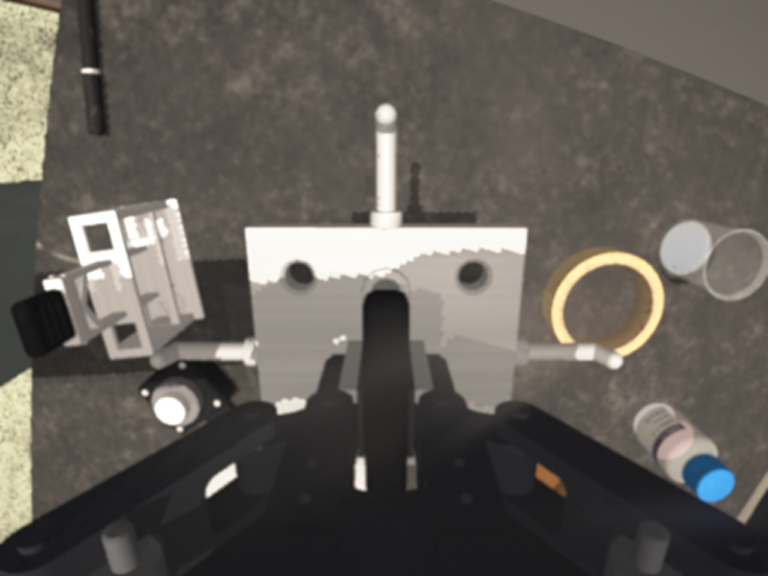

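Head held with holes visible at (300,274),(472,273). Fitting camera bias.

Run:
```python
from h import *
from scipy.spatial.transform import Rotation as Ro
yw=np.radians(106.19);X=np.array([np.cos(yw),np.sin(yw)]);Y=np.array([np.sin(yw),-np.cos(yw)])
for z in(.010,.006):
    h=fit([("w4",(sx*.032,sy*.032,z),px) for sx,sy,px in [(-1,-1,(223.7,142.9)),(-1,1,(285.4,143)),(1,-1,(225.7,201.2)),(1,1,(283.9,201.1))]],[.594,.279,-73.7])
    d=h[:2]-[.5926,.2807];print("rel to closed TCP, tool x,y mm",d@X*1e3,d@Y*1e3)
c=np.load('pics/w5.npz');s=manip.state();p=np.array(s['ee_pos']);R=np.array(s['tcp_rot'])
for z in(.031,.035,.037):
    c2=[]
    for px in [(200,182.7),(314.7,182)]:
        u=und([px],c)[0];d=R.T@c['R']@np.r_[u,1];e=R.T@(c['eye']-p);c2.append(e+d*(z-e[2])/d[2])
    print(z,np.round(np.array(c2)*1e3,1).tolist())
print("tilt",R[:,2])
```

```text
[  0.5933   0.2801 -73.7022] res px [[-0.1, -0.2], [0.2, -0.4], [-0.3, 0.3], [0.2, 0.4]]
rel to closed TCP, tool x,y mm -0.7361150038514133 0.5534451934918495
[  0.5936   0.2793 -73.707 ] res px [[0.3, 0.1], [-0.2, -0.0], [0.1, -0.1], [-0.2, -0.1]]
rel to closed TCP, tool x,y mm -1.6088513949482564 0.5364974040523514
0.031 [[31.8, -29.9, 31.0], [32.2, 32.2, 31.0]]
0.035 [[30.7, -30.7, 35.0], [31.1, 33.0, 35.0]]
0.037 [[30.2, -31.1, 37.0], [30.6, 33.5, 37.0]]
tilt [-0.00697349 -0.00234026 -0.99997295]
```

Run:
```python
from h import *
px=[(-1,1,(228,109.75)),(1,1,(289.5,110)),(-1,-1,(229.25,170.5)),(1,-1,(287.75,170.75))]
for z in (.17,.168): st=fit([("w3",(sx*.032,sy*.032,z),p) for sx,sy,p in px],[.574,.019,6.86])
a=np.radians(96.9);X=np.array([np.cos(a),np.sin(a)]);Y=np.array([np.sin(a),-np.cos(a)])
t=st[:2]-X*-.0014-Y*.00115;print(t);go([*t,.26],96.9);go([*t,.225],96.9)
```

```text
[0.5743 0.0176 6.9034] res px [[-0.1, 0.2], [0.2, 0.2], [-0.1, -0.2], [0.0, -0.3]]
[0.5744 0.0174 6.9075] res px [[0.1, 0.4], [-0.1, 0.4], [0.1, -0.4], [-0.2, -0.5]]
[0.57306218 0.0186458 ]
dp [-246.   -90.1  -24. ] turn [-0.42  0.05  9.28] pos [0.5909 0.28   0.2352] yaw 106.18
dp [-246.   -89.9   11. ] turn [-0.42  0.05  9.28] pos [0.5909 0.28   0.2352] yaw 106.18
```

Converted, -246 mm / 500 = -0.492, -230 mm / 500 = -0.46, 9.3 degrees / 120 = 0.0775.

Request:
{"fn": "send_rows", "kwargs": {"targets": [{"gripper":8,"dp":[0,0,-0.05],"turn":[0,0,0]},{"gripper":8,"dp":[-0.08,-0.03,-0.05],"turn":[0,0,0.0083]},{"gripper":8,"dp":[-0.18,-0.066,-0.05],"turn":[0,0,0.025]},{"gripper":8,"dp":[-0.28,-0.102,-0.05],"turn":[0,0,0.0417]},{"gripper":8,"dp":[-0.38,-0.14,-0.05],"turn":[0,0,0.0583]},{"gripper":8,"dp":[-0.46,-0.168,-0.05],"turn":[0,0,0.0708]},{"gripper":8,"dp":[-0.492,-0.18,-0.05],"turn":[0,0,0.0775]},{"gripper":8,"dp":[-0.492,-0.18,-0.05],"turn":[0,0,0.0775]},{"gripper":8,"dp":[-0.492,-0.18,-0.05],"turn":[0,0,0.0775]},{"gripper":8,"dp":[-0.492,-0.18,-0.05],"turn":[0,0,0.0775]}]}}

```text
t: 8.25
ee_pos: [0.5748, 0.0204, 0.2647]
tcp_rot: [[-0.121, 0.993, -0.0], [0.993, 0.121, 0.0], [0.0, -0.0, -1.0]]
contact_force: [0.1, 0.6, -6.5]
finger_gap: 0.147
gripper_force: 79.2
```

Run:
```python
from h import *
cap('wrist','w6');go([.5731,.0186,.225],96.9);s=manip.state();print(np.round(s['contact_force'],1),np.round(s['tcp_rot'],4).tolist())
cv2.imwrite('pics/w6_v.png',cv2.resize(cv2.imread('pics/w6.png')[60:260,130:400],None,fx=2.9,fy=2.9,interpolation=cv2.INTER_CUBIC))
```

```text
dp [-1.5 -1.9 39.8] turn [-0.01 -0.02  0.08] pos [0.5748 0.0203 0.2648] yaw 96.98
[-0.9  0.4 -7.6] [[-0.1214, 0.9926, -0.0003], [0.9926, 0.1214, 0.0003], [0.0003, -0.0002, -1.0]]
```

View pics/w6_v.png

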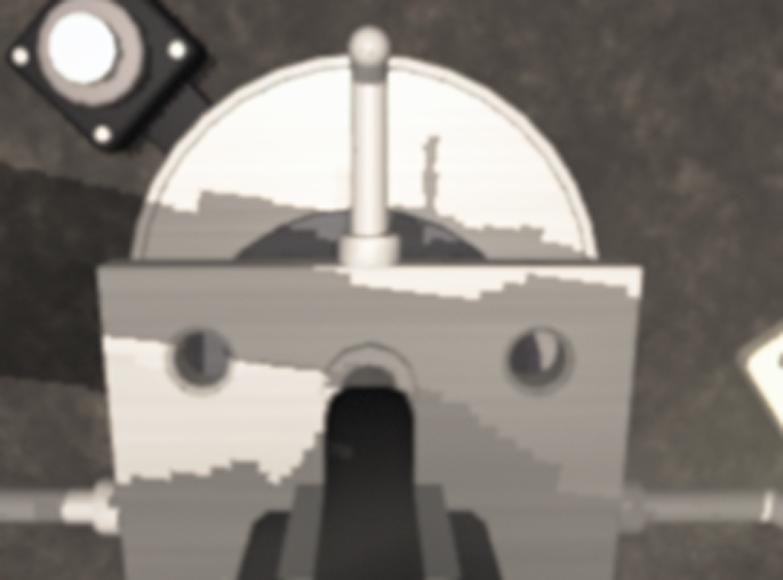

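Holes at (201,358) and (540,357) in the crop: head sits about 1.4 mm off in tool y as seen; adjusting and lowering.

Converted, 57 mm / 500 = 0.114, -2.2 mm / 500 = -0.0044.

Request:
{"fn": "send_rows", "kwargs": {"targets": [{"gripper":8,"dp":[-0.002,-0.0044,0.04],"turn":[0,0,0]},{"gripper":8,"dp":[-0.002,-0.0044,0.086],"turn":[0,0,0]},{"gripper":8,"dp":[-0.002,-0.0044,0.086],"turn":[0,0,0]},{"gripper":8,"dp":[-0.002,-0.0044,0.096],"turn":[0,0,0]},{"gripper":8,"dp":[-0.002,-0.0044,0.102],"turn":[0,0,0]},{"gripper":8,"dp":[-0.002,-0.0044,0.108],"turn":[0,0,0]},{"gripper":8,"dp":[-0.002,-0.0044,0.114],"turn":[0,0,0]},{"gripper":8,"dp":[-0.002,-0.0044,0.114],"turn":[0,0,0]}]}}

```text
t: 9.3
ee_pos: [0.5726, 0.018, 0.2077]
tcp_rot: [[-0.12, 0.993, -0.001], [0.993, 0.12, 0.0], [0.0, -0.001, -1.0]]
contact_force: [0.6, 0.2, -7.8]
finger_gap: 0.146
gripper_force: 79.1
```

Converted, 17.5 mm / 500 = 0.035, 16 mm / 500 = 0.032.

Request:
{"fn": "send_rows", "kwargs": {"targets": [{"gripper":8,"dp":[0,0,0.01],"turn":[0,0,0]},{"gripper":8,"dp":[0,0,0.018],"turn":[0,0,0]},{"gripper":8,"dp":[0,0,0.026],"turn":[0,0,0]},{"gripper":8,"dp":[0,0,0.032],"turn":[0,0,0]},{"gripper":8,"dp":[0,0,0.035],"turn":[0,0,0]},{"gripper":8,"dp":[0,0,0.035],"turn":[0,0,0]}]}}

```text
t: 10.05
ee_pos: [0.5728, 0.018, 0.1907]
tcp_rot: [[-0.12, 0.993, 0.0], [0.993, 0.12, -0.0], [-0.0, 0.0, -1.0]]
contact_force: [-0.9, 0.2, -6.6]
finger_gap: 0.145
gripper_force: 79.4
```

Converted, -150 mm / 500 = -0.3, -90 mm / 500 = -0.18.

Request:
{"fn": "send_rows", "kwargs": {"targets": [{"gripper":8,"dp":[0,0,0.002],"turn":[0,0,0]},{"gripper":8,"dp":[0,0,0.002],"turn":[0,0,0]},{"gripper":60,"dp":[0,0,0.002],"turn":[0,0,0]},{"gripper":60,"dp":[0,0,0.002],"turn":[0,0,0]},{"gripper":60,"dp":[0,0,0.002],"turn":[0,0,0]},{"gripper":60,"dp":[0,0,0.002],"turn":[0,0,0]},{"gripper":60,"dp":[0,0,-0.08],"turn":[0,0,0]},{"gripper":60,"dp":[0,0,-0.18],"turn":[0,0,0]},{"gripper":60,"dp":[0,0,-0.3],"turn":[0,0,0]},{"gripper":60,"dp":[0,0,-0.3],"turn":[0,0,0]}]}}

```text
t: 11.3
ee_pos: [0.5751, 0.0178, 0.3482]
tcp_rot: [[-0.12, 0.993, 0.013], [0.993, 0.12, -0.001], [-0.003, 0.012, -1.0]]
contact_force: [0.3, -0.2, -0.1]
finger_gap: 0.7
gripper_force: 0.0
```

Run:
```python
from h import *
s=manip.state();print(s['t'],np.round(s['contact_force'],1),s['finger_gap'])
cap('side','s2');up('s2',4,(190,110,340,250))
go([.42,-.26,.34],90)
```

```text
11.3 [ 0.3 -0.2 -0.1] 0.6999146638553863
dp [-257.4 -186.2    3.4] turn [0.39 0.06 6.88] pos [0.574  0.0179 0.3443] yaw 96.88
```

View pics/s2_v.png

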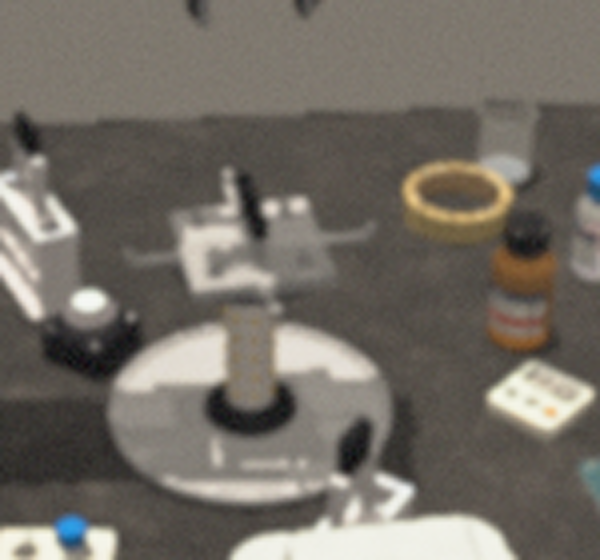

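Head appears flush on the seat. Now the tubes: look at rack and holder B at tool yaw 53.8.

Run:
```python
from h import *
go([.615,-.205,.32],53.8);go([.43,-.28,.32],53.8)
```

```text
dp [-226.2   13.8   24.7] turn [ 0.4  -0.06 43.08] pos [0.574  0.0179 0.3443] yaw 96.88
dp [-278.5 -178.8   23.5] turn [ 0.4  -0.06 43.08] pos [0.574  0.0179 0.3443] yaw 96.88
```

Converted, -226 mm / 500 = -0.452, -180 mm / 500 = -0.36, 43 degrees / 120 = 0.3583.

Request:
{"fn": "send_rows", "kwargs": {"targets": [{"gripper":60,"dp":[-0.09,0.006,0.01],"turn":[0,0,0.0667]},{"gripper":60,"dp":[-0.18,0.012,0.02],"turn":[0,0,0.1417]},{"gripper":60,"dp":[-0.27,0.016,0.03],"turn":[0,0,0.2167]},{"gripper":60,"dp":[-0.36,0.022,0.04],"turn":[0,0,0.2917]},{"gripper":60,"dp":[-0.452,0.028,0.05],"turn":[0,0,0.3583]},{"gripper":60,"dp":[-0.452,0.028,0.05],"turn":[0,0,0.3583]},{"gripper":60,"dp":[-0.452,0.028,0.05],"turn":[0,0,0.3583]},{"gripper":60,"dp":[-0.452,0.028,0.05],"turn":[0,0,0.3583]}]}}

```text
t: 12.35
ee_pos: [0.6136, -0.2035, 0.3152]
tcp_rot: [[0.588, 0.809, -0.0], [0.809, -0.588, 0.0], [0.0, -0.001, -1.0]]
contact_force: [0.2, -0.3, -0.1]
finger_gap: 0.706
gripper_force: 0.0
```

Run:
```python
from h import *
cap('wrist','w7');p=proj('w7',[[.628,-.187,.076]])[0].astype(int);print(p)
x,y=max(p[0]-95,0),max(p[1]-70,0);print(x,y)
cv2.imwrite('pics/w7_v.png',cv2.resize(cv2.imread('pics/w7.png')[y:y+140,x:x+190],None,fx=4,fy=4,interpolation=cv2.INTER_CUBIC))
go([.43,-.28,.32],53.8)
```

```text
[258 147]
163 77
dp [-169.9 -103.6   -4.5] turn [ 0.   -0.01  0.19] pos [ 0.6137 -0.2035  0.3156] yaw 53.99
```

View pics/w7_v.png

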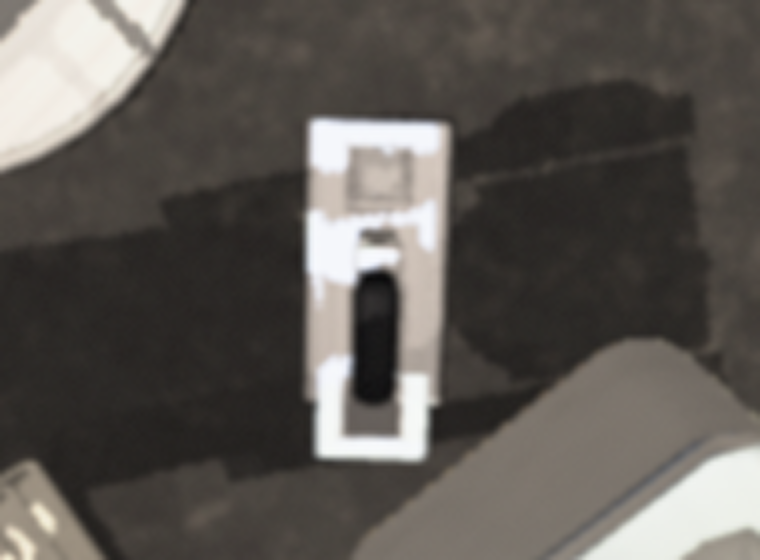

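Run:
```python
from h import *
q=lambda x,y:(163+x/4,77+y/4)
O=[("w7",(0,-.036,.076),q(380,176)),("w7",(.017,.052,.076),q(315,459)),("w7",(-.017,.052,.076),q(427,460)),("w7",(-.025,-.052,.004),q(450,123)),("w7",(.025,-.052,.004),q(310,118)),("w7",(0,0,.156),q(377,335)),("w7",(-.025,.052,.004),q(438,405))]
b=fit(O,[.628,-.187,143.8])
print("hole",back("w7",[q(380,176)],.076))
```

```text
[  0.6238  -0.1893 142.3348] res px [[-0.1, 0.2], [0.9, -1.1], [-0.7, -0.6], [0.0, -0.1], [0.1, 0.0], [-0.1, 2.6], [-0.1, -0.2]]
hole [[ 0.64598558 -0.16067741  0.076     ]]
```

Converted, -170 mm / 500 = -0.34, -127 mm / 500 = -0.254.

Request:
{"fn": "send_rows", "kwargs": {"targets": [{"gripper":60,"dp":[-0.084,-0.052,0],"turn":[0,0,0]},{"gripper":60,"dp":[-0.17,-0.104,0],"turn":[0,0,0]},{"gripper":60,"dp":[-0.254,-0.156,0],"turn":[0,0,0]},{"gripper":60,"dp":[-0.34,-0.208,0],"turn":[0,0,0]},{"gripper":60,"dp":[-0.34,-0.208,0],"turn":[0,0,0]},{"gripper":60,"dp":[-0.34,-0.208,0],"turn":[0,0,0]},{"gripper":60,"dp":[-0.34,-0.208,0],"turn":[0,0,0]}]}}

```text
t: 13.28
ee_pos: [0.4304, -0.2801, 0.3156]
tcp_rot: [[0.588, 0.809, 0.0], [0.809, -0.588, 0.0], [0.0, 0.0, -1.0]]
contact_force: [0.0, -0.3, 0.2]
finger_gap: 0.705
gripper_force: 0.0
```

```bash
cat >> h.py <<'E'
def caps(name,z=.119):
    a=cv2.cvtColor(cv2.imread(f"pics/{name}.png"),cv2.COLOR_BGR2HSV)
    m=cv2.inRange(a,(95,130,50),(125,255,255));n,l,s,c=cv2.connectedComponentsWithStats(m)
    for i in range(1,n):
        if s[i,4]>60:
            k=cv2.minEnclosingCircle(np.argwhere(l==i)[:,::-1].astype(np.float32));print(np.round(c[i],1),s[i].tolist(),np.round(k[0],1),round(k[1],1),np.round(back(name,[c[i]],z)[0],4))
E
python3 - <<'E'
from h import *
cap('wrist','w8');caps('w8')
E
```

```text
[238.3 122.9] [230, 115, 17, 16, 204] [238.2 122.6] 8.2 [ 0.4459 -0.2246  0.119 ]
[270.8 179.2] [264, 171, 15, 17, 196] [271. 179.] 8.2 [ 0.4382 -0.2956  0.119 ]
```

Run:
```python
from h import *
go([.4449,-.2238,.113],52.3)
```

```text
dp [ 54.  -21.3 202.5] turn [-0.   -0.01  1.69] pos [ 0.4304 -0.2801  0.3155] yaw 53.99
```

Converted, 202.5 mm / 500 = 0.405, 175 mm / 500 = 0.35, 1.7 degrees / 120 = 0.0142.

Request:
{"fn": "send_rows", "kwargs": {"targets": [{"gripper":60,"dp":[0.108,-0.042,0.06],"turn":[0,0,0.0142]},{"gripper":60,"dp":[0.108,-0.042,0.16],"turn":[0,0,0.0142]},{"gripper":60,"dp":[0.108,-0.042,0.26],"turn":[0,0,0.0142]},{"gripper":60,"dp":[0.108,-0.042,0.35],"turn":[0,0,0.0142]},{"gripper":60,"dp":[0.108,-0.042,0.405],"turn":[0,0,0.0142]},{"gripper":60,"dp":[0.108,-0.042,0.405],"turn":[0,0,0.0142]},{"gripper":60,"dp":[0.108,-0.042,0.405],"turn":[0,0,0.0142]},{"gripper":12,"dp":[0.108,-0.042,0.405],"turn":[0,0,0.0142]},{"gripper":12,"dp":[0.108,-0.042,0.405],"turn":[0,0,0.0142]},{"gripper":12,"dp":[0.108,-0.042,0.405],"turn":[0,0,0.0142]}], "grip_force": 30}}

```text
t: 14.58
ee_pos: [0.4449, -0.2251, 0.1142]
tcp_rot: [[0.613, 0.79, 0.001], [0.79, -0.613, -0.001], [0.0, 0.002, -1.0]]
contact_force: [-0.3, -0.2, 3.7]
finger_gap: 0.218
gripper_force: 29.2
```

Converted, -150 mm / 500 = -0.3, -110 mm / 500 = -0.22.

Request:
{"fn": "send_rows", "kwargs": {"targets": [{"gripper":12,"dp":[0,0,0],"turn":[0,0,0]},{"gripper":12,"dp":[0,0,0],"turn":[0,0,0]},{"gripper":12,"dp":[0,0,-0.1],"turn":[0,0,0]},{"gripper":12,"dp":[0,0,-0.22],"turn":[0,0,0]},{"gripper":12,"dp":[0,0,-0.3],"turn":[0,0,0]},{"gripper":12,"dp":[0,0,-0.3],"turn":[0,0,0]},{"gripper":12,"dp":[0,0,-0.3],"turn":[0,0,0]}]}}

```text
t: 15.45
ee_pos: [0.4439, -0.2243, 0.2615]
tcp_rot: [[0.613, 0.79, -0.002], [0.79, -0.613, 0.001], [-0.0, -0.002, -1.0]]
contact_force: [0.3, 0.0, -0.1]
finger_gap: 0.215
gripper_force: 29.8
```

Run:
```python
from h import *
cap('wrist','w9');up('w9');caps('w9');s=manip.state();print(s['finger_gap']*85.4)
a=np.radians(52.3);Y=np.array([np.sin(a),-np.cos(a)])
t=np.array([.6460,-.1607])-.0013*Y;print(t);go([*t,.25],52.3)
```

```text
[257.3 277.1] [241, 270, 32, 15, 286] [256.5 275. ] 15.5 [ 0.383  -0.3025  0.119 ]
18.486042465141736
[ 0.64497141 -0.15990501]
dp [174.3 119.7  10.2] turn [-0.21  0.01 -0.12] pos [ 0.4436 -0.2242  0.2607] yaw 52.18
```

View pics/w9_v.png

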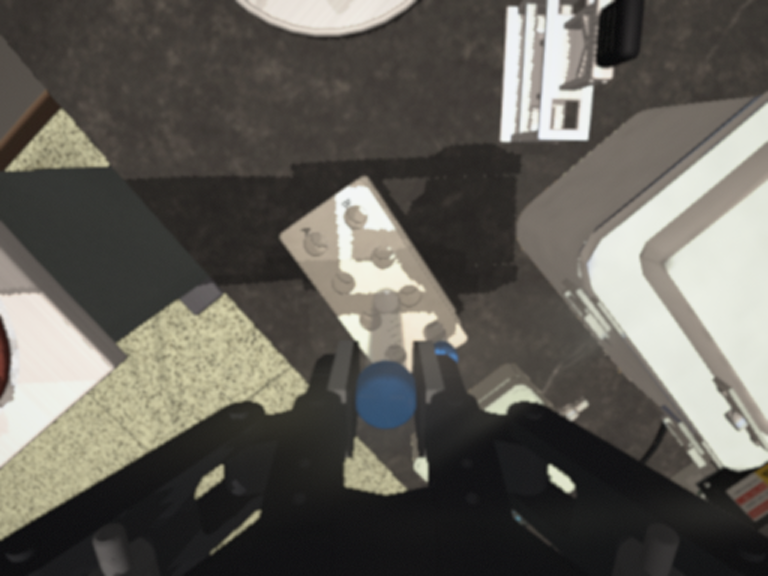

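Run:
```python
from h import *
c=manip.capture('wrist');T=c['T_tool_cam'];print(np.round(T,4).tolist(),c['camera_matrix'][0])
s=manip.state();p=np.array(s['ee_pos']);R=np.array(s['tcp_rot'])
w=np.load('pics/w9.npz')
for px,z in [((256.9,262),-.004),((256,200),.107)]:
    u=und([px],w)[0];d=T[:3,:3]@np.r_[u,1];e=T[:3,3];print(np.round((e+d*(z-e[2])/d[2])*1e3,1))
w5=np.load('pics/w5.npz');print(np.round(w5['eye'],4),np.round(w5['R'],4).tolist())
```

```text
[[0.0005, -0.9602, -0.2792, 0.0729], [1.0, 0.0001, 0.0012, -0.0007], [-0.0011, -0.2792, 0.9602, -0.1229], [0.0, 0.0, 0.0, 1.0]] [293.67433904   0.         256.82517078]
[ 3.9 -0.5 -4. ]
[ -3.   -1.1 107. ]
[0.5721 0.3504 0.3575] [[0.9602, 0.2696, 0.0725], [0.2791, -0.9211, -0.2716], [-0.0064, 0.281, -0.9597]]
```

Run:
```python
from h import *
Ts=np.array([manip.capture('wrist')['T_tool_cam'] for _ in range(12)])
from scipy.spatial.transform import Rotation as Ro
print(np.round(Ts[:,:3,3]*1e3,2).tolist());print(np.round(Ro.from_matrix(Ts[:,:3,:3]).as_euler('zyx',degrees=True),2).tolist())
```

```text
[[72.94, -0.72, -122.88], [72.94, -0.72, -122.88], [72.94, -0.72, -122.88], [72.94, -0.72, -122.88], [72.94, -0.72, -122.88], [72.94, -0.72, -122.88], [72.94, -0.72, -122.88], [72.94, -0.72, -122.88], [72.94, -0.72, -122.88], [72.94, -0.72, -122.88], [72.94, -0.72, -122.88], [72.94, -0.72, -122.88]]
[[89.97, -16.22, -0.07], [89.97, -16.22, -0.07], [89.97, -16.22, -0.07], [89.97, -16.22, -0.07], [89.97, -16.22, -0.07], [89.97, -16.22, -0.07], [89.97, -16.22, -0.07], [89.97, -16.22, -0.07], [89.97, -16.22, -0.07], [89.97, -16.22, -0.07], [89.97, -16.22, -0.07], [89.97, -16.22, -0.07]]
```

Run:
```python
from h import *
a=cv2.imread('pics/w9.png').astype(int)
d=a[:,:,0]-a[:,:,2]
for r in range(236,292,4): 
    i=np.where(d[r,225:290]>30)[0]+225; print(r,(i.min(),i.max(),len(i)) if len(i) else None)
```

```text
236 None
240 None
244 None
248 None
252 (np.int64(246), np.int64(268), 23)
256 (np.int64(241), np.int64(273), 33)
260 (np.int64(239), np.int64(275), 37)
264 (np.int64(238), np.int64(276), 39)
268 (np.int64(238), np.int64(276), 39)
272 (np.int64(238), np.int64(276), 39)
276 (np.int64(240), np.int64(274), 35)
280 (np.int64(243), np.int64(270), 28)
284 (np.int64(250), np.int64(263), 14)
288 None
```

Run:
```python
from h import *
a=np.radians(52.3);X=np.array([np.cos(a),np.sin(a)])
t=np.array([.6460,-.1607])+.001*X;print(t);go([*t,.25],52.3);print(manip.state()['t'])
```

```text
[ 0.64661153 -0.15990878]
dp [175.2 120.   13.1] turn [ 0.01  0.   -0.12] pos [ 0.4444 -0.2247  0.2631] yaw 52.18
16.15
```

Converted, 175 mm / 500 = 0.35, 120 mm / 500 = 0.24.

Request:
{"fn": "send_rows", "kwargs": {"targets": [{"gripper":12,"dp":[0.088,0.06,0.006],"turn":[0,0,0]},{"gripper":12,"dp":[0.176,0.12,0.012],"turn":[0,0,0]},{"gripper":12,"dp":[0.264,0.18,0.018],"turn":[0,0,0]},{"gripper":12,"dp":[0.35,0.24,0.026],"turn":[0,0,0]},{"gripper":12,"dp":[0.35,0.24,0.026],"turn":[0,0,0]},{"gripper":12,"dp":[0.35,0.24,0.08],"turn":[0,0,0]},{"gripper":12,"dp":[0.35,0.24,0.13],"turn":[0,0,0]},{"gripper":12,"dp":[0.35,0.24,0.16],"turn":[0,0,0]},{"gripper":12,"dp":[0.35,0.24,0.176],"turn":[0,0,0]},{"gripper":12,"dp":[0.35,0.24,0.176],"turn":[0,0,0]}]}}

```text
t: 17.4
ee_pos: [0.6463, -0.1602, 0.1751]
tcp_rot: [[0.613, 0.79, -0.0], [0.79, -0.613, 0.0], [-0.0, -0.0, -1.0]]
contact_force: [0.3, -0.0, 0.3]
finger_gap: 0.22
gripper_force: 29.8
```

Converted, 46 mm / 500 = 0.092, 40 mm / 500 = 0.08.

Request:
{"fn": "send_rows", "kwargs": {"targets": [{"gripper":12,"dp":[0,0,0.02],"turn":[0,0,0]},{"gripper":12,"dp":[0,0,0.04],"turn":[0,0,0]},{"gripper":12,"dp":[0,0,0.06],"turn":[0,0,0]},{"gripper":12,"dp":[0,0,0.08],"turn":[0,0,0]},{"gripper":12,"dp":[0,0,0.092],"turn":[0,0,0]},{"gripper":12,"dp":[0,0,0.092],"turn":[0,0,0]}]}}

```text
t: 18.15
ee_pos: [0.6461, -0.1599, 0.1281]
tcp_rot: [[0.613, 0.79, -0.001], [0.79, -0.613, 0.001], [-0.0, -0.001, -1.0]]
contact_force: [-0.8, 0.0, 0.2]
finger_gap: 0.22
gripper_force: 29.8
```

Converted, -180 mm / 500 = -0.36, -160 mm / 500 = -0.32.

Request:
{"fn": "send_rows", "kwargs": {"targets": [{"gripper":12,"dp":[0,0,0.012],"turn":[0,0,0]},{"gripper":12,"dp":[0,0,0.022],"turn":[0,0,0]},{"gripper":12,"dp":[0,0,0.022],"turn":[0,0,0]},{"gripper":55,"dp":[0,0,0.022],"turn":[0,0,0]},{"gripper":55,"dp":[0,0,0.022],"turn":[0,0,0]},{"gripper":55,"dp":[0,0,0.022],"turn":[0,0,0]},{"gripper":55,"dp":[0,0,-0.08],"turn":[0,0,0]},{"gripper":55,"dp":[0,0,-0.2],"turn":[0,0,0]},{"gripper":55,"dp":[0,0,-0.32],"turn":[0,0,0]},{"gripper":55,"dp":[0,0,-0.36],"turn":[0,0,0]}]}}

```text
t: 19.4
ee_pos: [0.6481, -0.1606, 0.3155]
tcp_rot: [[0.613, 0.79, 0.009], [0.79, -0.613, -0.003], [0.003, 0.009, -1.0]]
contact_force: [0.7, 0.6, 0.8]
finger_gap: 0.642
gripper_force: 0.0
```

Run:
```python
from h import *
print(manip.state()['t']);go([.43,-.34,.32],113.4)
```

```text
19.4
dp [-275.4  -62.2   -5.8] turn [  0.54   0.12 -61.21] pos [ 0.6481 -0.1606  0.3155] yaw 52.19
```

Converted, -260 mm / 500 = -0.52, -240 mm / 500 = -0.48, -61 degrees / 120 = -0.5083.

Request:
{"fn": "send_rows", "kwargs": {"targets": [{"gripper":55,"dp":[-0.08,-0.018,0],"turn":[0,0,-0.075]},{"gripper":55,"dp":[-0.16,-0.036,0],"turn":[0,0,-0.15]},{"gripper":55,"dp":[-0.24,-0.054,0],"turn":[0,0,-0.225]},{"gripper":55,"dp":[-0.32,-0.072,0],"turn":[0,0,-0.3]},{"gripper":55,"dp":[-0.4,-0.09,0],"turn":[0,0,-0.375]},{"gripper":55,"dp":[-0.48,-0.108,0],"turn":[0,0,-0.45]},{"gripper":55,"dp":[-0.52,-0.148,0],"turn":[0,0,-0.5083]},{"gripper":55,"dp":[-0.52,-0.148,0],"turn":[0,0,-0.5083]},{"gripper":55,"dp":[-0.52,-0.148,0],"turn":[0,0,-0.5083]},{"gripper":55,"dp":[-0.52,-0.148,0],"turn":[0,0,-0.5083]}]}}

```text
t: 20.65
ee_pos: [0.4293, -0.3196, 0.3087]
tcp_rot: [[-0.394, 0.919, -0.0], [0.919, 0.394, 0.0], [0.001, 0.0, -1.0]]
contact_force: [0.4, 0.1, -0.1]
finger_gap: 0.647
gripper_force: 0.0
```

Run:
```python
from h import *
cap('wrist','w10');caps('w10');go([.4382,-.2956,.113],113.4)
cap('side','s3');caps('s3')
print(proj('s3',[[.646,-.160,.119],[.4382,-.2956,.119]]))
```

```text
[493.7 118.4] [483, 110, 21, 18, 285] [493.2 118. ] 10.2 [ 0.6445 -0.1597  0.119 ]
[273.7 153. ] [266, 145, 17, 17, 219] [274. 153.] 8.6 [ 0.4388 -0.2916  0.119 ]
[132.1 366.2] [124, 360, 16, 14, 73] [131.5 367. ] 9.6 [ 0.3789 -0.6449  0.119 ]
dp [ 18.5  17.7 195.7] turn [-0.   -0.03 -0.18] pos [ 0.4293 -0.3196  0.3087] yaw 113.22
[341.5 155. ] [337, 151, 10, 9, 72] [341.6 155. ] 4.8 [0.8675 0.1406 0.119 ]
[[284.84799184 219.75137273]
 [203.60295557 262.00202377]]
```

Run:
```python
from h import *
go([.4388,-.2916,.113],113.4)
```

```text
dp [ 22.   19.9 195.8] turn [-0.   -0.02 -0.17] pos [ 0.4293 -0.3197  0.3088] yaw 113.23
```

Converted, 196 mm / 500 = 0.392, 170 mm / 500 = 0.34.

Request:
{"fn": "send_rows", "kwargs": {"targets": [{"gripper":60,"dp":[0.044,0.04,0.06],"turn":[0,0,0]},{"gripper":60,"dp":[0.044,0.04,0.16],"turn":[0,0,0]},{"gripper":60,"dp":[0.044,0.04,0.26],"turn":[0,0,0]},{"gripper":60,"dp":[0.044,0.04,0.34],"turn":[0,0,0]},{"gripper":60,"dp":[0.044,0.04,0.392],"turn":[0,0,0]},{"gripper":60,"dp":[0.044,0.04,0.392],"turn":[0,0,0]},{"gripper":60,"dp":[0.044,0.04,0.392],"turn":[0,0,0]},{"gripper":12,"dp":[0.044,0.04,0.392],"turn":[0,0,0]},{"gripper":12,"dp":[0.044,0.04,0.392],"turn":[0,0,0]},{"gripper":12,"dp":[0.044,0.04,0.392],"turn":[0,0,0]}], "grip_force": 30}}

```text
t: 22.0
ee_pos: [0.4387, -0.2925, 0.1142]
tcp_rot: [[-0.394, 0.919, 0.001], [0.919, 0.394, -0.001], [-0.002, 0.0, -1.0]]
contact_force: [-0.5, -0.9, 3.6]
finger_gap: 0.219
gripper_force: 29.2
```

Converted, -220 mm / 500 = -0.44, -170 mm / 500 = -0.34.

Request:
{"fn": "send_rows", "kwargs": {"targets": [{"gripper":12,"dp":[0,0,0],"turn":[0,0,0]},{"gripper":12,"dp":[0,0,0],"turn":[0,0,0]},{"gripper":12,"dp":[0,0,-0.1],"turn":[0,0,0]},{"gripper":12,"dp":[0,0,-0.22],"turn":[0,0,0]},{"gripper":12,"dp":[0,0,-0.34],"turn":[0,0,0]},{"gripper":12,"dp":[0,0,-0.44],"turn":[0,0,0]},{"gripper":12,"dp":[0,0,-0.44],"turn":[0,0,0]},{"gripper":12,"dp":[0,0,-0.44],"turn":[0,0,0]}]}}

```text
t: 23.0
ee_pos: [0.4381, -0.2917, 0.3317]
tcp_rot: [[-0.394, 0.919, -0.001], [0.919, 0.394, 0.001], [0.002, -0.0, -1.0]]
contact_force: [0.6, 0.8, -1.0]
finger_gap: 0.221
gripper_force: 29.8
```

Run:
```python
from h import *
cap('wrist','w11');caps('w11');go([.425,.187,.33],113.4);s=manip.state();print(s['t'],s['finger_gap'])
```

```text
[461.  136.3] [452, 128, 19, 18, 253] [461.  136.2] 9.3 [ 0.6445 -0.1598  0.119 ]
[259.  269.4] [240, 253, 37, 32, 782] [257.8 268.2] 18.2 [ 0.4948 -0.4125  0.119 ]
dp [444.8 176.5   1.9] turn [-0.08 -0.19 -0.22] pos [ 0.4378 -0.2914  0.3307] yaw 113.18
23.05 0.21661479884208715
```

Request:
{"fn": "send_rows", "kwargs": {"targets": [{"gripper":12,"dp":[0.1,0.04,0],"turn":[0,0,0]},{"gripper":12,"dp":[0.21,0.084,0],"turn":[0,0,0]},{"gripper":12,"dp":[0.32,0.128,0],"turn":[0,0,0]},{"gripper":12,"dp":[0.43,0.174,0],"turn":[0,0,0]},{"gripper":12,"dp":[0.54,0.22,0],"turn":[0,0,0]},{"gripper":12,"dp":[0.65,0.264,0],"turn":[0,0,0]},{"gripper":12,"dp":[0.76,0.31,0],"turn":[0,0,0]},{"gripper":12,"dp":[0.828,0.354,0],"turn":[0,0,0]},{"gripper":12,"dp":[0.828,0.354,0],"turn":[0,0,0]},{"gripper":12,"dp":[0.828,0.354,0],"turn":[0,0,0]}]}}

```text
t: 24.3
ee_pos: [0.4375, 0.158, 0.3311]
tcp_rot: [[-0.394, 0.919, -0.003], [0.919, 0.394, -0.001], [0.0, -0.003, -1.0]]
contact_force: [0.2, 0.4, -0.6]
finger_gap: 0.219
gripper_force: 29.8
```

Request:
{"fn": "send_rows", "kwargs": {"targets": [{"gripper":12,"dp":[0,0,0],"turn":[0,0,0]},{"gripper":12,"dp":[0,0,0],"turn":[0,0,0]}]}}

```text
t: 24.55
ee_pos: [0.4381, 0.1574, 0.3328]
tcp_rot: [[-0.392, 0.92, -0.0], [0.92, 0.392, -0.0], [-0.0, -0.0, -1.0]]
contact_force: [0.0, 0.0, -0.2]
finger_gap: 0.221
gripper_force: 29.8
```

Run:
```python
from h import *
cap('wrist','w12');p=proj('w12',[[.414,.2138,.076]])[0].astype(int);print(p,manip.state()['ee_pos'])
x,y=max(p[0]-95,0),max(p[1]-60,0);print(x,y)
cv2.imwrite('pics/w12_v.png',cv2.resize(cv2.imread('pics/w12.png')[y:y+140,x:x+190],None,fx=4,fy=4,interpolation=cv2.INTER_CUBIC))
```

```text
[255 113] [0.43815503 0.15750079 0.33299711]
160 53
```

View pics/w12_v.png

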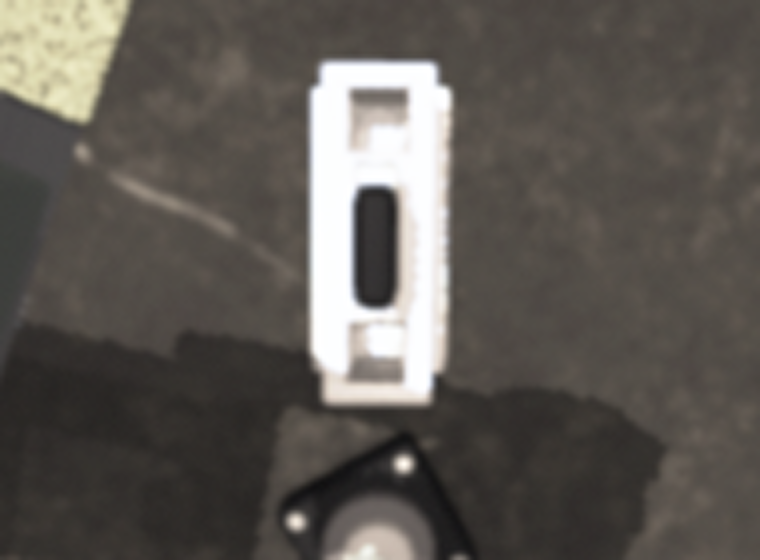

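Run:
```python
from h import *
q=lambda x,y:(160+x/4,53+y/4)
O=[("w12",(sx*.017,sy*.052,.076),q(*p)) for sx,sy,p in [(-1,1,(318,63)),(1,1,(438,63)),(-1,-1,(323,403)),(1,-1,(434,403))]]+[("w12",(0,.036,.076),q(379,120)),("w12",(0,-.036,.076),q(378,352)),("w12",(0,0,.156),q(376,247))]
a=fit(O,[.414,.2138,23.4])
h=back("w12",[q(378,352)],.076)[0];print(h)
t=.5*(h[:2]+a[:2]+.036*np.array([np.sin(np.radians(a[2])),-np.cos(np.radians(a[2]))]));print(t)
go([*t,.25],a[2]+90)
```

```text
[ 0.4127  0.2142 22.9782] res px [[1.1, 0.2], [-0.9, 0.2], [0.7, -0.2], [-0.9, -0.2], [-0.2, -0.4], [0.1, 0.2], [0.1, 0.1]]
[0.42656132 0.18129052 0.076     ]
[0.42665181 0.1811695 ]
dp [26.3 -1.3 83. ] turn [0.01 0.   0.11] pos [0.4382 0.1575 0.333 ] yaw 113.09
```

Converted, 158 mm / 500 = 0.316, 120 mm / 500 = 0.24.

Request:
{"fn": "send_rows", "kwargs": {"targets": [{"gripper":12,"dp":[0.054,-0.0026,0.06],"turn":[0,0,0]},{"gripper":12,"dp":[0.054,-0.0026,0.16],"turn":[0,0,0]},{"gripper":12,"dp":[0.054,-0.0026,0.24],"turn":[0,0,0]},{"gripper":12,"dp":[0.054,-0.0026,0.27],"turn":[0,0,0]},{"gripper":12,"dp":[0.054,-0.0026,0.27],"turn":[0,0,0]},{"gripper":12,"dp":[0.054,-0.0026,0.29],"turn":[0,0,0]},{"gripper":12,"dp":[0.054,-0.0026,0.316],"turn":[0,0,0]},{"gripper":12,"dp":[0.054,-0.0026,0.316],"turn":[0,0,0]}]}}

```text
t: 25.6
ee_pos: [0.4258, 0.1825, 0.174]
tcp_rot: [[-0.394, 0.919, -0.001], [0.919, 0.394, -0.0], [0.0, -0.001, -1.0]]
contact_force: [-0.5, -0.2, -0.5]
finger_gap: 0.217
gripper_force: 29.8
```

Converted, 46 mm / 500 = 0.092, 40 mm / 500 = 0.08.

Request:
{"fn": "send_rows", "kwargs": {"targets": [{"gripper":12,"dp":[0,0,0.02],"turn":[0,0,0]},{"gripper":12,"dp":[0,0,0.04],"turn":[0,0,0]},{"gripper":12,"dp":[0,0,0.06],"turn":[0,0,0]},{"gripper":12,"dp":[0,0,0.08],"turn":[0,0,0]},{"gripper":12,"dp":[0,0,0.092],"turn":[0,0,0]},{"gripper":12,"dp":[0,0,0.092],"turn":[0,0,0]}]}}

```text
t: 26.35
ee_pos: [0.4259, 0.1825, 0.1284]
tcp_rot: [[-0.394, 0.919, -0.001], [0.919, 0.394, -0.0], [0.0, -0.001, -1.0]]
contact_force: [-0.6, -0.2, -0.4]
finger_gap: 0.221
gripper_force: 29.8
```

Converted, -80 mm / 500 = -0.16, -30 mm / 500 = -0.06.

Request:
{"fn": "send_rows", "kwargs": {"targets": [{"gripper":12,"dp":[0,0,0.012],"turn":[0,0,0]},{"gripper":12,"dp":[0,0,0.022],"turn":[0,0,0]},{"gripper":12,"dp":[0,0,0.022],"turn":[0,0,0]},{"gripper":55,"dp":[0,0,0.022],"turn":[0,0,0]},{"gripper":55,"dp":[0,0,0.022],"turn":[0,0,0]},{"gripper":55,"dp":[0,0,0.022],"turn":[0,0,0]},{"gripper":55,"dp":[0,0,-0.06],"turn":[0,0,0]},{"gripper":55,"dp":[0,0,-0.16],"turn":[0,0,0]},{"gripper":55,"dp":[0,0,-0.16],"turn":[0,0,0]},{"gripper":55,"dp":[0,0,-0.16],"turn":[0,0,0]}]}}

```text
t: 27.6
ee_pos: [0.4261, 0.1826, 0.2088]
tcp_rot: [[-0.394, 0.919, -0.0], [0.919, 0.394, -0.0], [-0.0, -0.0, -1.0]]
contact_force: [-0.7, 0.2, -0.3]
finger_gap: 0.644
gripper_force: 0.0
```

Run:
```python
from h import *
cap('wrist','w13');caps('w13')
go([.4127,.2142,.149],113.1);print(manip.state()['t'])
```

```text
[256.9 201.8] [246, 189, 23, 26, 488] [256.9 201.5] 13.2 [0.4272 0.1837 0.119 ]
dp [34.3  0.8 58.8] turn [-0.11 -0.02  0.08] pos [0.4256 0.1824 0.2078] yaw 113.18
27.65
```

Converted, 59 mm / 500 = 0.118, 35 mm / 500 = 0.07.

Request:
{"fn": "send_rows", "kwargs": {"targets": [{"gripper":55,"dp":[0.04,0.001,0],"turn":[0,0,0]},{"gripper":55,"dp":[0.0686,0.0016,0],"turn":[0,0,0]},{"gripper":55,"dp":[0.0686,0.0016,0],"turn":[0,0,0]},{"gripper":55,"dp":[0.0686,0.0016,0.07],"turn":[0,0,0]},{"gripper":55,"dp":[0.0686,0.0016,0.118],"turn":[0,0,0]},{"gripper":55,"dp":[0.0686,0.0016,0.118],"turn":[0,0,0]},{"gripper":4,"dp":[0.0686,0.0016,0.118],"turn":[0,0,0]},{"gripper":4,"dp":[0.0686,0.0016,0.118],"turn":[0,0,0]},{"gripper":4,"dp":[0.0686,0.0016,0.118],"turn":[0,0,0]},{"gripper":4,"dp":[0.0686,0.0016,0.118],"turn":[0,0,0]}], "grip_force": 80}}

```text
t: 28.9
ee_pos: [0.4141, 0.2146, 0.1513]
tcp_rot: [[-0.394, 0.919, 0.002], [0.919, 0.394, 0.0], [-0.0, 0.002, -1.0]]
contact_force: [-0.8, -0.5, 4.6]
finger_gap: 0.12
gripper_force: 80.4
```

Converted, -100 mm / 500 = -0.2, -80 mm / 500 = -0.16.

Request:
{"fn": "send_rows", "kwargs": {"targets": [{"gripper":4,"dp":[0,0,0],"turn":[0,0,0]},{"gripper":4,"dp":[0,0,0],"turn":[0,0,0]},{"gripper":4,"dp":[0,0,-0.04],"turn":[0,0,0]},{"gripper":4,"dp":[0,0,-0.1],"turn":[0,0,0]},{"gripper":4,"dp":[0,0,-0.16],"turn":[0,0,0]},{"gripper":4,"dp":[0,0,-0.2],"turn":[0,0,0]},{"gripper":4,"dp":[0,0,-0.2],"turn":[0,0,0]},{"gripper":4,"dp":[0,0,-0.2],"turn":[0,0,0]}]}}

```text
t: 29.9
ee_pos: [0.4128, 0.2143, 0.2484]
tcp_rot: [[-0.394, 0.919, -0.002], [0.919, 0.394, -0.001], [0.0, -0.002, -1.0]]
contact_force: [0.4, -0.5, -1.8]
finger_gap: 0.121
gripper_force: 79.7
```

Run:
```python
from h import *
cap('wrist','w14');caps('w14');cap('side','s4')
go([.4443,.0019,.25],96.9);s=manip.state();print(s['finger_gap'])
```

```text
[262.5 298.3] [253, 294, 16, 8, 68] [260.5 298.9] 7.6 [0.4651 0.1102 0.119 ]
dp [-207.6  -54.5   -1.8] turn [-1.800e-01  1.000e-02  1.628e+01] pos [0.4127 0.2142 0.2481] yaw 113.18
0.11985170216288661
```

Converted, -208 mm / 500 = -0.416, -54.5 mm / 500 = -0.109, 16.3 degrees / 120 = 0.1358.

Request:
{"fn": "send_rows", "kwargs": {"targets": [{"gripper":4,"dp":[-0.07,-0.018,0],"turn":[0,0,0.025]},{"gripper":4,"dp":[-0.15,-0.04,0],"turn":[0,0,0.05]},{"gripper":4,"dp":[-0.23,-0.06,0],"turn":[0,0,0.075]},{"gripper":4,"dp":[-0.31,-0.082,0],"turn":[0,0,0.1]},{"gripper":4,"dp":[-0.38,-0.1,0],"turn":[0,0,0.125]},{"gripper":4,"dp":[-0.416,-0.109,0],"turn":[0,0,0.1358]},{"gripper":4,"dp":[-0.416,-0.109,0],"turn":[0,0,0.1358]},{"gripper":4,"dp":[-0.416,-0.109,0.04],"turn":[0,0,0.1358]},{"gripper":4,"dp":[-0.416,-0.109,0.068],"turn":[0,0,0.1358]},{"gripper":4,"dp":[-0.416,-0.109,0.068],"turn":[0,0,0.1358]}]}}

```text
t: 31.25
ee_pos: [0.4437, 0.0026, 0.2131]
tcp_rot: [[-0.121, 0.993, -0.005], [0.993, 0.121, 0.001], [0.001, -0.005, -1.0]]
contact_force: [-0.5, -0.5, -1.0]
finger_gap: 0.121
gripper_force: 79.7
```

Run:
```python
from h import *
cap('wrist','w15');up('w15')
go([.5018,.0088,.214],96.9)
```

```text
dp [-0.6 57.7  0.3] turn [-0.15 -0.05  0.04] pos [0.4445 0.0025 0.2145] yaw 96.94
```

View pics/w15_v.png

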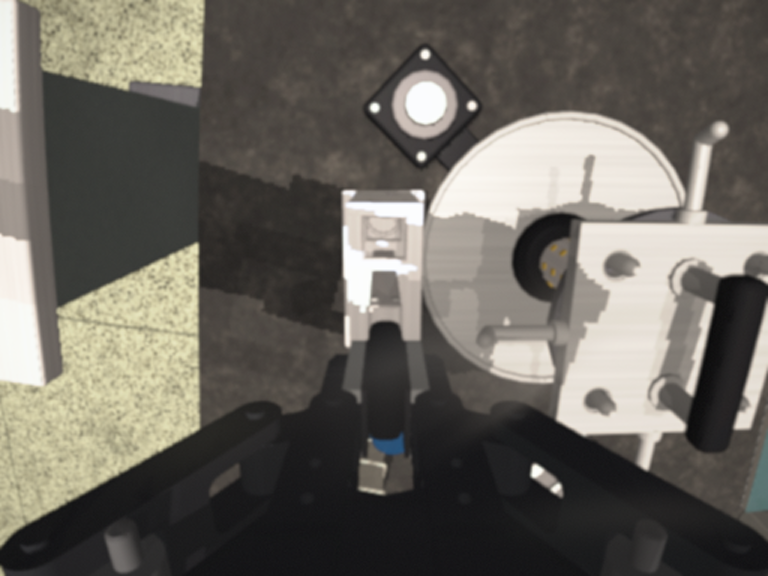

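Run:
```python
from h import *
t=back('w15',[(323.5,225.5)],.162)[0];print('tip',t)
# rod base at plate
print(back('w15',[(370,222)],.1585))
# stud tips refine: (624,262)(597,403) 
print('pred tip',np.array([.5733,.0175])-.088*np.array([np.cos(np.radians(6.9)),np.sin(np.radians(6.9))]))
```

```text
tip [0.48726331 0.00603126 0.162     ]
[[0.51849739 0.0107115  0.1585    ]]
pred tip [0.48593735 0.00692796]
```

Request:
{"fn": "send_rows", "kwargs": {"targets": [{"gripper":4,"dp":[-0.001,0.03,0],"turn":[0,0,0]},{"gripper":4,"dp":[-0.001,0.06,0],"turn":[0,0,0]},{"gripper":4,"dp":[-0.001,0.09,0],"turn":[0,0,0]},{"gripper":4,"dp":[-0.001,0.114,0],"turn":[0,0,0]},{"gripper":4,"dp":[-0.001,0.114,0],"turn":[0,0,0]},{"gripper":4,"dp":[-0.001,0.114,0],"turn":[0,0,0]},{"gripper":4,"dp":[-0.001,0.114,0.012],"turn":[0,0,0]},{"gripper":4,"dp":[-0.001,0.114,0.024],"turn":[0,0,0]},{"gripper":4,"dp":[-0.001,0.114,0.028],"turn":[0,0,0]},{"gripper":4,"dp":[-0.001,0.114,0.028],"turn":[0,0,0]}]}}

```text
t: 32.55
ee_pos: [0.5016, 0.0081, 0.2016]
tcp_rot: [[-0.12, 0.993, -0.001], [0.993, 0.12, 0.0], [0.0, -0.001, -1.0]]
contact_force: [-0.0, 0.2, -1.9]
finger_gap: 0.12
gripper_force: 79.7
```

Converted, 3.5 mm / 500 = 0.007, 3 mm / 500 = 0.006.

Request:
{"fn": "send_rows", "kwargs": {"targets": [{"gripper":4,"dp":[0,0,0.003],"turn":[0,0,0]},{"gripper":4,"dp":[0,0,0.006],"turn":[0,0,0]},{"gripper":4,"dp":[0,0,0.007],"turn":[0,0,0]},{"gripper":4,"dp":[0,0,0.007],"turn":[0,0,0]}]}}

```text
t: 33.05
ee_pos: [0.5021, 0.008, 0.1989]
tcp_rot: [[-0.12, 0.993, 0.001], [0.993, 0.12, -0.0], [-0.0, 0.001, -1.0]]
contact_force: [0.2, 0.4, -0.1]
finger_gap: 0.12
gripper_force: 80.0
```

Converted, 1 mm / 500 = 0.002.

Request:
{"fn": "send_rows", "kwargs": {"targets": [{"gripper":4,"dp":[0,0,0.002],"turn":[0,0,0]},{"gripper":4,"dp":[0,0,0.002],"turn":[0,0,0]},{"gripper":4,"dp":[0,0,0.002],"turn":[0,0,0]}]}}

```text
t: 33.42
ee_pos: [0.5023, 0.0079, 0.1987]
tcp_rot: [[-0.12, 0.993, 0.001], [0.993, 0.12, -0.001], [-0.001, 0.001, -1.0]]
contact_force: [-2.2, -0.5, 5.7]
finger_gap: 0.122
gripper_force: 80.8
```

Converted, -0.8 mm / 500 = -0.0016.

Request:
{"fn": "send_rows", "kwargs": {"targets": [{"gripper":4,"dp":[0,0,0],"turn":[0,0,0]},{"gripper":4,"dp":[0,0,0],"turn":[0,0,0]},{"gripper":4,"dp":[0,0,0],"turn":[0,0,0]},{"gripper":4,"dp":[0,0,-0.0016],"turn":[0,0,0]},{"gripper":4,"dp":[0,0,-0.0016],"turn":[0,0,0]}]}}

```text
t: 34.05
ee_pos: [0.5022, 0.008, 0.1987]
tcp_rot: [[-0.12, 0.993, 0.001], [0.993, 0.12, -0.0], [-0.0, 0.001, -1.0]]
contact_force: [-1.0, -1.1, 3.3]
finger_gap: 0.115
gripper_force: 80.5
```

Converted, -130 mm / 500 = -0.26, -100 mm / 500 = -0.2.

Request:
{"fn": "send_rows", "kwargs": {"targets": [{"gripper":30,"dp":[0,0,0],"turn":[0,0,0]},{"gripper":30,"dp":[0,0,0],"turn":[0,0,0]},{"gripper":30,"dp":[0,0,0],"turn":[0,0,0]},{"gripper":30,"dp":[0,0,-0.04],"turn":[0,0,0]},{"gripper":30,"dp":[0,0,-0.1],"turn":[0,0,0]},{"gripper":30,"dp":[0,0,-0.2],"turn":[0,0,0]},{"gripper":30,"dp":[0,0,-0.26],"turn":[0,0,0]},{"gripper":30,"dp":[0,0,-0.26],"turn":[0,0,0]}]}}

```text
t: 35.05
ee_pos: [0.5034, 0.008, 0.3335]
tcp_rot: [[-0.12, 0.993, 0.008], [0.993, 0.12, -0.001], [-0.002, 0.008, -1.0]]
contact_force: [0.7, 0.6, 0.0]
finger_gap: 0.348
gripper_force: 0.0
```

Run:
```python
from h import *
cap('wrist','w16');caps('w16',.17);cap('side','s5');up('s5',4,(170,110,340,250))
go([.6238,-.1893,.32],52.3)
```

```text
[258.  210.9] [250, 202, 17, 18, 244] [257.6 210.5] 9.2 [ 0.5112 -0.0257  0.17  ]
dp [-210.6   97.4    8.9] turn [ 4.000e-02 -1.000e-02  4.458e+01] pos [0.5019 0.0081 0.3287] yaw 96.88
```

View pics/s5_v.png

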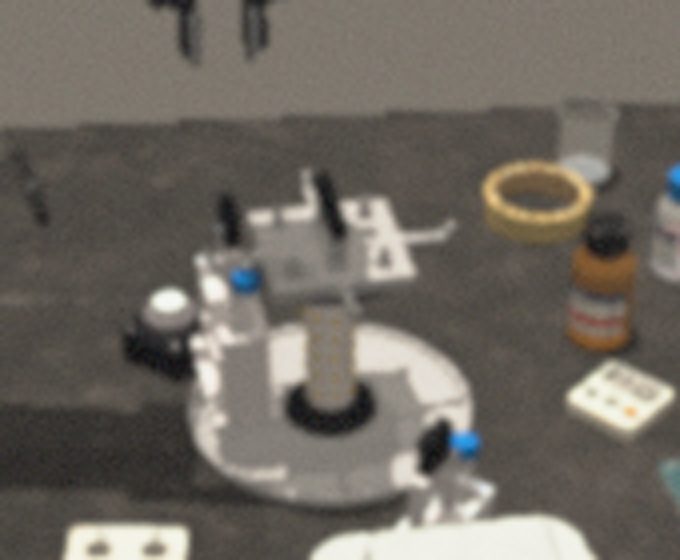

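Holder A hangs on the −x hook with its tube. Now holder B.

Converted, -211 mm / 500 = -0.422, -195 mm / 500 = -0.39, 44.6 degrees / 120 = 0.3717.

Request:
{"fn": "send_rows", "kwargs": {"targets": [{"gripper":55,"dp":[-0.08,0.038,0],"turn":[0,0,0.075]},{"gripper":55,"dp":[-0.16,0.076,0],"turn":[0,0,0.15]},{"gripper":55,"dp":[-0.24,0.114,0],"turn":[0,0,0.225]},{"gripper":55,"dp":[-0.32,0.15,0],"turn":[0,0,0.3]},{"gripper":55,"dp":[-0.39,0.18,0],"turn":[0,0,0.3717]},{"gripper":55,"dp":[-0.422,0.194,0],"turn":[0,0,0.3717]},{"gripper":55,"dp":[-0.422,0.194,0],"turn":[0,0,0.3717]},{"gripper":55,"dp":[-0.422,0.194,0],"turn":[0,0,0.3717]},{"gripper":55,"dp":[-0.422,0.194,0],"turn":[0,0,0.3717]}]}}

```text
t: 36.28
ee_pos: [0.6232, -0.1886, 0.3286]
tcp_rot: [[0.61, 0.792, 0.0], [0.792, -0.61, 0.0], [0.0, 0.0, -1.0]]
contact_force: [-0.2, 0.3, 0.5]
finger_gap: 0.645
gripper_force: 0.0
```

Run:
```python
from h import *
cap('wrist','w17');caps('w17',.120)
go([.6240,-.1888,.149],52.3)
p=proj('w17',[[.6240,-.1888,.156]])[0];print(p)
g=cv2.cvtColor(cv2.imread('pics/w17.png'),cv2.COLOR_BGR2GRAY);x,y=int(p[0])-45,int(p[1])-40
n,l,s,c=cv2.connectedComponentsWithStats((g[y:y+80,x:x+90]<35).astype(np.uint8))
for i in range(1,n):
    if s[i,4]>60: q=c[i]+[x,y];print(q,s[i],back('w17',[q],.156))
```

```text
[ 70.3 121.5] [59, 112, 24, 20, 357] [ 70.5 121. ] 11.5 [ 0.4897 -0.0139  0.12  ]
[257.9 136.7] [251, 129, 15, 16, 184] [257.9 136.6] 7.7 [ 0.6471 -0.159   0.12  ]
dp [  0.3   0.6 179.7] turn [ 0.02 -0.01  0.07] pos [ 0.6233 -0.1887  0.3287] yaw 52.37
[257.87110701 177.07854384]
[257.48148148 173.48148148] [ 41  23   9  30 216] [[ 0.62600883 -0.18552541  0.156     ]]
```

Converted, 179 mm / 500 = 0.358, 150 mm / 500 = 0.3.

Request:
{"fn": "send_rows", "kwargs": {"targets": [{"gripper":55,"dp":[0.004,0.001,0.1],"turn":[0,0,0]},{"gripper":55,"dp":[0.004,0.001,0.2],"turn":[0,0,0]},{"gripper":55,"dp":[0.004,0.001,0.3],"turn":[0,0,0]},{"gripper":55,"dp":[0.004,0.001,0.358],"turn":[0,0,0]},{"gripper":55,"dp":[0.004,0.001,0.358],"turn":[0,0,0]},{"gripper":55,"dp":[0.004,0.001,0.358],"turn":[0,0,0]},{"gripper":4,"dp":[0.004,0.001,0.358],"turn":[0,0,0]},{"gripper":4,"dp":[0.004,0.001,0.358],"turn":[0,0,0]},{"gripper":4,"dp":[0.004,0.001,0.358],"turn":[0,0,0]},{"gripper":4,"dp":[0.004,0.001,0.358],"turn":[0,0,0]}], "grip_force": 80}}

```text
t: 37.58
ee_pos: [0.6257, -0.1886, 0.1508]
tcp_rot: [[0.612, 0.791, 0.002], [0.791, -0.612, -0.001], [0.001, 0.002, -1.0]]
contact_force: [-0.9, 1.5, 5.8]
finger_gap: 0.128
gripper_force: 79.0
```

Converted, -100 mm / 500 = -0.2, -80 mm / 500 = -0.16.

Request:
{"fn": "send_rows", "kwargs": {"targets": [{"gripper":4,"dp":[0,0,0],"turn":[0,0,0]},{"gripper":4,"dp":[0,0,0],"turn":[0,0,0]},{"gripper":4,"dp":[0,0,-0.04],"turn":[0,0,0]},{"gripper":4,"dp":[0,0,-0.1],"turn":[0,0,0]},{"gripper":4,"dp":[0,0,-0.16],"turn":[0,0,0]},{"gripper":4,"dp":[0,0,-0.2],"turn":[0,0,0]},{"gripper":4,"dp":[0,0,-0.2],"turn":[0,0,0]},{"gripper":4,"dp":[0,0,-0.2],"turn":[0,0,0]}]}}

```text
t: 38.58
ee_pos: [0.6245, -0.1882, 0.2478]
tcp_rot: [[0.612, 0.791, -0.002], [0.791, -0.612, 0.001], [-0.001, -0.002, -1.0]]
contact_force: [0.3, 0.2, -1.8]
finger_gap: 0.122
gripper_force: 78.1
```

Run:
```python
from h import *
a=np.radians(6.9);u=np.array([np.cos(a),np.sin(a)]);C=np.array([.5733,.0175])
print(C+.132*u,C+.072*u)
go([*(C+.132*u),.25],96.9);s=manip.state();print(s['finger_gap'],s['contact_force'],s['qpos'])
```

```text
[0.70434397 0.03335806] [0.64477853 0.02614985]
dp [224.1 -72.4  -2.2] turn [-1.300e-01 -2.000e-02 -4.462e+01] pos [ 0.6245 -0.1882  0.2478] yaw 52.28
0.12236349405345041 [ 0.2919272   0.18250766 -1.81130738] [-2.33066485e+01  6.79774193e+00  8.86183641e+01 -8.28764423e-04
  8.47157723e+01  1.44170115e+01]
```

Converted, 216 mm / 500 = 0.432, 205 mm / 500 = 0.41, -44.6 degrees / 120 = -0.3717.

Request:
{"fn": "send_rows", "kwargs": {"targets": [{"gripper":4,"dp":[0.05,-0.006,0],"turn":[0,0,-0.075]},{"gripper":4,"dp":[0.1,-0.014,0],"turn":[0,0,-0.15]},{"gripper":4,"dp":[0.15,-0.02,0],"turn":[0,0,-0.225]},{"gripper":4,"dp":[0.2,-0.028,0],"turn":[0,0,-0.3]},{"gripper":4,"dp":[0.276,-0.07,0],"turn":[0,0,-0.3717]},{"gripper":4,"dp":[0.35,-0.114,0],"turn":[0,0,-0.3717]},{"gripper":4,"dp":[0.41,-0.148,0],"turn":[0,0,-0.3717]},{"gripper":4,"dp":[0.432,-0.162,0],"turn":[0,0,-0.3717]},{"gripper":4,"dp":[0.432,-0.162,0],"turn":[0,0,-0.3717]},{"gripper":4,"dp":[0.432,-0.162,0],"turn":[0,0,-0.3717]}]}}

```text
t: 39.83
ee_pos: [0.693, 0.0307, 0.2488]
tcp_rot: [[-0.119, 0.993, -0.001], [0.993, 0.119, -0.001], [-0.0, -0.001, -1.0]]
contact_force: [0.3, -0.3, -0.6]
finger_gap: 0.124
gripper_force: 78.1
```

Run:
```python
from h import *
go([.6448,.0261,.214],96.9)
```

```text
dp [  1.2 -48.3  34.8] turn [-0.05  0.03 -0.09] pos [0.693  0.0307 0.2488] yaw 96.81
```

Converted, -48 mm / 500 = -0.096, 47 mm / 500 = 0.094.

Request:
{"fn": "send_rows", "kwargs": {"targets": [{"gripper":4,"dp":[0.002,0,0.04],"turn":[0,0,0]},{"gripper":4,"dp":[0.002,0,0.07],"turn":[0,0,0]},{"gripper":4,"dp":[0.002,0,0.07],"turn":[0,0,0]},{"gripper":4,"dp":[0.002,-0.032,0.07],"turn":[0,0,0]},{"gripper":4,"dp":[0.002,-0.064,0.07],"turn":[0,0,0]},{"gripper":4,"dp":[0.002,-0.096,0.07],"turn":[0,0,0]},{"gripper":4,"dp":[0.002,-0.096,0.07],"turn":[0,0,0]},{"gripper":4,"dp":[0.002,-0.096,0.082],"turn":[0,0,0]},{"gripper":4,"dp":[0.002,-0.096,0.094],"turn":[0,0,0]},{"gripper":4,"dp":[0.002,-0.096,0.094],"turn":[0,0,0]}]}}

```text
t: 41.08
ee_pos: [0.6451, 0.0273, 0.2009]
tcp_rot: [[-0.12, 0.993, -0.002], [0.993, 0.12, 0.0], [0.0, -0.002, -1.0]]
contact_force: [-0.5, -0.4, -2.1]
finger_gap: 0.122
gripper_force: 78.3
```

Converted, 3 mm / 500 = 0.006, 1.5 mm / 500 = 0.003.

Request:
{"fn": "send_rows", "kwargs": {"targets": [{"gripper":4,"dp":[0,0,0.003],"turn":[0,0,0]},{"gripper":4,"dp":[0,0,0.006],"turn":[0,0,0]},{"gripper":4,"dp":[0,0,0.006],"turn":[0,0,0]},{"gripper":4,"dp":[0,0,0.006],"turn":[0,0,0]}]}}

```text
t: 41.58
ee_pos: [0.6455, 0.0272, 0.1994]
tcp_rot: [[-0.12, 0.993, 0.0], [0.993, 0.12, -0.0], [-0.0, 0.0, -1.0]]
contact_force: [0.1, -0.5, -1.4]
finger_gap: 0.123
gripper_force: 78.3
```

Converted, 1 mm / 500 = 0.002.

Request:
{"fn": "send_rows", "kwargs": {"targets": [{"gripper":4,"dp":[0,0,0.002],"turn":[0,0,0]},{"gripper":4,"dp":[0,0,0.002],"turn":[0,0,0]},{"gripper":4,"dp":[0,0,0.002],"turn":[0,0,0]}]}}

```text
t: 41.95
ee_pos: [0.6454, 0.0272, 0.1983]
tcp_rot: [[-0.12, 0.993, -0.0], [0.993, 0.12, 0.0], [0.0, -0.0, -1.0]]
contact_force: [-0.7, -0.2, -1.4]
finger_gap: 0.116
gripper_force: 78.3
```

Converted, 1 mm / 500 = 0.002.

Request:
{"fn": "send_rows", "kwargs": {"targets": [{"gripper":4,"dp":[0,0,0.002],"turn":[0,0,0]},{"gripper":4,"dp":[0,0,0.002],"turn":[0,0,0]},{"gripper":4,"dp":[0,0,0.002],"turn":[0,0,0]}]}}

```text
t: 42.32
ee_pos: [0.6456, 0.0272, 0.1979]
tcp_rot: [[-0.12, 0.993, 0.001], [0.993, 0.12, 0.0], [-0.0, 0.001, -1.0]]
contact_force: [-1.9, 1.0, 2.4]
finger_gap: 0.121
gripper_force: 78.9
```

Converted, 0.4 mm / 500 = 0.0008.

Request:
{"fn": "send_rows", "kwargs": {"targets": [{"gripper":4,"dp":[0,0,0.0008],"turn":[0,0,0]},{"gripper":4,"dp":[0,0,0.0008],"turn":[0,0,0]},{"gripper":4,"dp":[0,0,0.0008],"turn":[0,0,0]},{"gripper":4,"dp":[0,0,0.0008],"turn":[0,0,0]}]}}

```text
t: 42.82
ee_pos: [0.6456, 0.0272, 0.1978]
tcp_rot: [[-0.12, 0.993, 0.001], [0.993, 0.12, -0.0], [-0.0, 0.001, -1.0]]
contact_force: [-2.0, 0.7, 5.5]
finger_gap: 0.124
gripper_force: 79.3
```

Tugged at about 5.5 N. Hold a little, relax, release, rise.

Converted, -1 mm / 500 = -0.002.

Request:
{"fn": "send_rows", "kwargs": {"targets": [{"gripper":4,"dp":[0,0,0],"turn":[0,0,0]},{"gripper":4,"dp":[0,0,0],"turn":[0,0,0]},{"gripper":4,"dp":[0,0,0],"turn":[0,0,0]},{"gripper":4,"dp":[0,0,-0.002],"turn":[0,0,0]},{"gripper":4,"dp":[0,0,-0.002],"turn":[0,0,0]}]}}

```text
t: 43.45
ee_pos: [0.6456, 0.0272, 0.1979]
tcp_rot: [[-0.12, 0.993, 0.001], [0.993, 0.12, 0.0], [0.0, 0.001, -1.0]]
contact_force: [0.0, 0.7, 2.7]
finger_gap: 0.125
gripper_force: 78.9
```

Converted, -130 mm / 500 = -0.26, -100 mm / 500 = -0.2.

Request:
{"fn": "send_rows", "kwargs": {"targets": [{"gripper":30,"dp":[0,0,0],"turn":[0,0,0]},{"gripper":30,"dp":[0,0,0],"turn":[0,0,0]},{"gripper":30,"dp":[0,0,0],"turn":[0,0,0]},{"gripper":30,"dp":[0,0,-0.04],"turn":[0,0,0]},{"gripper":30,"dp":[0,0,-0.1],"turn":[0,0,0]},{"gripper":30,"dp":[0,0,-0.2],"turn":[0,0,0]},{"gripper":30,"dp":[0,0,-0.26],"turn":[0,0,0]},{"gripper":30,"dp":[0,0,-0.26],"turn":[0,0,0]}]}}

```text
t: 44.45
ee_pos: [0.6469, 0.0271, 0.334]
tcp_rot: [[-0.12, 0.993, 0.009], [0.993, 0.12, -0.001], [-0.002, 0.009, -1.0]]
contact_force: [0.2, 0.1, -0.5]
finger_gap: 0.353
gripper_force: 0.0
```

Run:
```python
from h import *
cap('wrist','w18');caps('w18',.167)
cap('side','s6');caps('s6',.167);cap('scene','c6');caps('c6',.167)
# button from w15, w3
print('button',back('w15',[(425/1.5,103/1.5)],.052),back('w3',[(158+95/4,63+0/4)],.052))
go([.455,.112,.25],96.9)
```

```text
[459.7  54.5] [444, 41, 32, 27, 689] [459.5  54.5] 16.5 [0.8278 0.172  0.167 ]
[257.1 141.2] [249, 133, 17, 18, 235] [257.1 141.3] 8.7 [0.6454 0.0646 0.167 ]
[124.7 212.4] [116, 204, 19, 18, 274] [124.7 212.3] 9.6 [ 0.5146 -0.0263  0.167 ]
[341.5 155. ] [337, 151, 10, 9, 73] [341.5 154.8] 4.9 [0.8437 0.0646 0.167 ]
[334.3 160.5] [330, 157, 10, 9, 70] [334.3 160.2] 4.8 [0.845  0.0543 0.167 ]
button [[0.45537696 0.10954266 0.052     ]] [[0.45827183 0.09767462 0.052     ]]
dp [ 106.9 -178.3   77.3] turn [-0.08 -0.02 -0.02] pos [0.645  0.0272 0.327 ] yaw 96.88
```

Converted, 220 mm / 500 = 0.44, -178 mm / 500 = -0.356.

Request:
{"fn": "send_rows", "kwargs": {"targets": [{"gripper":0,"dp":[0.054,-0.09,0],"turn":[0,0,0]},{"gripper":0,"dp":[0.108,-0.18,0],"turn":[0,0,0]},{"gripper":0,"dp":[0.162,-0.27,0],"turn":[0,0,0]},{"gripper":0,"dp":[0.218,-0.356,0],"turn":[0,0,0]},{"gripper":0,"dp":[0.218,-0.356,0.1],"turn":[0,0,0]},{"gripper":0,"dp":[0.218,-0.356,0.22],"turn":[0,0,0]},{"gripper":0,"dp":[0.218,-0.356,0.34],"turn":[0,0,0]},{"gripper":0,"dp":[0.218,-0.356,0.44],"turn":[0,0,0]},{"gripper":0,"dp":[0.218,-0.356,0.44],"turn":[0,0,0]},{"gripper":0,"dp":[0.218,-0.356,0.44],"turn":[0,0,0]}]}}

```text
t: 45.85
ee_pos: [0.4563, 0.1141, 0.1091]
tcp_rot: [[-0.12, 0.993, 0.001], [0.993, 0.12, 0.0], [-0.0, 0.001, -1.0]]
contact_force: [0.7, -0.1, 1.3]
finger_gap: -0.003
gripper_force: 0.0
```

Run:
```python
from h import *
go([.455,.1135,.066],96.9);s=manip.state();print(s['finger_gap'],s['contact_force'])
```

```text
dp [-0.5 -1.4 43.1] turn [ 0.07  0.   -0.02] pos [0.4563 0.1141 0.1091] yaw 96.88
-0.0032990431487408436 [ 0.7204241  -0.08014864  1.32158384]
```

Converted, 42 mm / 500 = 0.084, 40 mm / 500 = 0.08.

Request:
{"fn": "send_rows", "kwargs": {"targets": [{"gripper":0,"dp":[-0.001,-0.003,0.04],"turn":[0,0,0]},{"gripper":0,"dp":[-0.001,-0.003,0.068],"turn":[0,0,0]},{"gripper":0,"dp":[-0.001,-0.003,0.08],"turn":[0,0,0]},{"gripper":0,"dp":[-0.001,-0.003,0.084],"turn":[0,0,0]},{"gripper":0,"dp":[-0.001,-0.003,0.084],"turn":[0,0,0]},{"gripper":0,"dp":[-0.001,-0.003,0.084],"turn":[0,0,0]}]}}

```text
t: 46.6
ee_pos: [0.4548, 0.1135, 0.0667]
tcp_rot: [[-0.12, 0.993, 0.001], [0.993, 0.12, 0.0], [-0.0, 0.001, -1.0]]
contact_force: [0.1, -0.2, 2.9]
finger_gap: -0.001
gripper_force: 1.8
```

Converted, 2.5 mm / 500 = 0.005, 1.5 mm / 500 = 0.003.

Request:
{"fn": "send_rows", "kwargs": {"targets": [{"gripper":0,"dp":[0,0,0.003],"turn":[0,0,0]},{"gripper":0,"dp":[0,0,0.005],"turn":[0,0,0]},{"gripper":0,"dp":[0,0,0.005],"turn":[0,0,0]},{"gripper":0,"dp":[0,0,0.005],"turn":[0,0,0]}]}}

```text
t: 47.1
ee_pos: [0.4549, 0.1135, 0.0646]
tcp_rot: [[-0.12, 0.993, 0.001], [0.993, 0.12, 0.0], [-0.0, 0.001, -1.0]]
contact_force: [-3.0, -0.4, 9.5]
finger_gap: 0.002
gripper_force: 4.8
```

Bottomed at 9.5 N, so it is fully down. Hold one moment, then withdraw and check the final state.

Request:
{"fn": "send_rows", "kwargs": {"targets": [{"gripper":0,"dp":[0,0,0],"turn":[0,0,0]},{"gripper":0,"dp":[0,0,0],"turn":[0,0,0]},{"gripper":0,"dp":[0,0,-0.06],"turn":[0,0,0]},{"gripper":0,"dp":[0,0,-0.18],"turn":[0,0,0]},{"gripper":0,"dp":[0,0,-0.3],"turn":[0,0,0]},{"gripper":0,"dp":[0,0,-0.42],"turn":[0,0,0]},{"gripper":0,"dp":[0,0,-0.5],"turn":[0,0,0]},{"gripper":0,"dp":[0,0,-0.5],"turn":[0,0,0]},{"gripper":0,"dp":[0,0,-0.5],"turn":[0,0,0]},{"gripper":0,"dp":[0,0,-0.5],"turn":[0,0,0]}]}}

```text
t: 48.35
ee_pos: [0.4533, 0.1133, 0.3108]
tcp_rot: [[-0.12, 0.993, -0.004], [0.993, 0.12, -0.0], [0.0, -0.004, -1.0]]
contact_force: [-1.5, -0.8, -1.1]
finger_gap: 0.003
gripper_force: 0.0
```

Run:
```python
from h import *
a=cap('side','s7')['frame'].astype(int);b=cv2.imread('pics/s6.png')[:,:,::-1].astype(int)
d=(abs(a-b).max(2)>45).astype(np.uint8);n,l,s,c=cv2.connectedComponentsWithStats(d)
print([s[i].tolist() for i in range(1,n) if s[i,4]>25])
cap('wrist','w19');caps('w19',.167);s=manip.state();print(s['t'],s['ee_pos'],s['contact_force'])
```

```text
[[0, 0, 19, 9, 106], [40, 0, 30, 6, 98], [72, 0, 84, 12, 617], [218, 0, 85, 52, 2375], [271, 5, 27, 27, 566], [202, 7, 10, 9, 53], [0, 9, 24, 19, 361], [57, 12, 160, 38, 2281], [26, 28, 45, 79, 2281], [0, 32, 40, 82, 1705], [183, 51, 45, 64, 1441], [256, 54, 50, 65, 1575], [62, 103, 24, 55, 469], [24, 114, 9, 12, 44], [25, 155, 22, 11, 45], [23, 158, 24, 33, 140], [2, 160, 12, 28, 97], [232, 160, 29, 23, 362], [46, 166, 7, 17, 35], [267, 168, 8, 7, 35], [273, 179, 15, 9, 64], [221, 180, 8, 14, 68], [237, 191, 10, 15, 127], [93, 193, 25, 15, 296], [217, 194, 9, 31, 159], [11, 211, 20, 32, 370], [264, 222, 20, 6, 77], [89, 227, 20, 10, 157]]
[430.2 249.3] [421, 240, 19, 20, 281] [430.4 249.4] 10.0 [0.6409 0.0659 0.167 ]
48.45 [0.45356971 0.11333088 0.3114    ] [-0.23568514 -0.11077453 -0.05118   ]
```

Run:
```python
from h import *
for n in('s5','s6','s7'):
    a=cv2.imread(f'pics/{n}.png').astype(int);m=(a[:,:,0]-a[:,:,2]>50).astype(np.uint8)
    k,l,s,c=cv2.connectedComponentsWithStats(m);print(n,[(np.round(c[i],1).tolist(),int(s[i,4])) for i in range(1,k) if 12<s[i,4]<200])
```

```text
s5 [([341.6, 154.9], 77), ([230.6, 179.6], 30), ([285.8, 220.3], 40), ([203.9, 334.9], 14), ([213.3, 337.9], 34)]
s6 [([341.6, 154.9], 77), ([231.0, 179.9], 29), ([203.8, 335.3], 15), ([213.1, 337.5], 36)]
s7 [([341.6, 154.9], 77), ([231.0, 179.4], 36), ([203.8, 335.3], 15), ([213.0, 338.1], 37)]
```

Both holders are unchanged; handing in.

```bash
python3 -c "
from station import manip
print(manip.close_job())"
```

```text
the job is handed in; nothing more can be done
None
```

The job is handed in, with no verdict returned: the head is on the studs, each holder has a tube and was tugged on opposite hooks at about 5.5 N, and the button was pressed to its stop at 9.5 N and released; the final check was by numbers because the 14 views were used up, and I did not measure the bottle and timer again.

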